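# Hook down the high flap of the tile cupboard

## Task

Take the hook pole from its rest, feel its hook down into the eye on the top edge of the tile cupboard's blue flap, and with the hook in the eye swing the flap gently down until it is fully open on its stop. Move the flap with the pole only, never with the hand, and never press or pull on the cupboard harder than about 2 kg. Then unhook, lay the pole back in its rest and let go, leaving the bowl, the mosaic panel and the palette knife as they are.

Things in the scene. Friction and masses are not known exactly. Their poses are not given: they have to be found in the camera images.
- pole_grip (a point): grip point of the hook pole, at the middle of the handle's cross-section where the pole balances. x points along the pole towards the hook, z up. At the start the pole lies in the rest with this point within 10 mm of the rest's middle; the fingers can take the handle from 70 mm behind to 30 mm ahead of this point
- hook_tip (a point): lowest point of the pole's hook: the round-ended lower end of the 8 mm pin, 40 mm below the rod's centre line and 115 mm ahead of the grip point. Axes as pole_grip
- rest_mid (a point): middle of the fixed wooden pole rest: where the grip point belongs. x points where the hook points, z up. Two supports, 77-93 mm behind and 37-53 mm ahead of this point, 64 mm wide, their tops 12 mm below it, with 14 mm high cheeks at both sides that leave 44 mm free for the 16 mm handle
- lip_mid (a point): middle of the row in which the eye can sit, at half the eye plate's thickness; moves with the flap. The eye's centre is in this row, but up to 25 mm to either side along y: this offset is not measured, find it by feel or look. Axes turn with the flap; when it is shut x points level into the cupboard, z up; y is along the hinge
- flap_hinge (a point): point on the flap's hinge line (along y), below the flap's middle; axes as lip_mid. In these axes lip_mid is always at x -27, z +143.5 mm. Steel eye plate on the flap's top edge: 42 mm deep, 150 mm along the edge, 4 mm thick, in front of the flap, rising 15 degrees outwards when shut; eye: a slot through it, 13 mm along the edge, 20 mm across, yellow rim; flat either side
- flap (a joint): angle of the blue, bottom-hinged flap (230 mm wide, 135 mm high): 0 shut and upright, growing as its top comes out and down, 1.15 on its stop (fully open). A stiff friction hinge: it stays where it is left, and needs a pull of 1 to 5 N at the eye, in the direction of opening, to move
- cupboard: the fixed plywood cupboard on legs that carries the flap: 260 mm wide, 160 mm deep, 305 mm high, its floor 130 mm above the bench. Origin on the bench under its centre; x points from its front to its back
- pole: hook pole, 0.18 kg; origin 12 mm below pole_grip, same axes. Dark red square-sided wooden handle, 16 mm wide, 24 mm high, from 160 mm behind the grip point to 55 mm ahead; then, at the same height, an 8 mm steel rod to 115 mm ahead, which there bends straight down as the hook pin. Held in the fingers it tips up or down in the grip under a few N at the hook: grip hard, press lightly
- bowl: black bowl of tile shards, 132 mm across, 75 mm high; origin under its centre; leave alone
- mosaic: mosaic panel, 180 x 180 x 16 mm, blue and cream, lying flat; origin under its centre; leave alone
- knife: palette knife lying flat, about 245 mm long, 20 mm high, x towards its blade; origin near its middle, on the bench; leave alone
Not all that is in view belongs to the job. Leave any white look-alike of the part that bears rest_mid alone.

How it is judged:
On the way, in this order (a step that is already met when the one before it is completed fails the run):
1. the hook pin is down through the eye, with the flap still near shut (z of hook_tip in the frame of lip_mid between -0.036 and -0.006 m and x of hook_tip in the frame of lip_mid between -0.016 and 0.016 m and y of hook_tip in the frame of lip_mid between -0.034 and 0.034 m and value of joint flap below 0.4 rad), for 0.2 s.
2. the flap is fully down on its stop with the hook still in the eye (value of joint flap above 1.06 rad and distance between hook_tip and lip_mid below 0.05 m), for 0.1 s.
At the end, for the whole second after the job is handed in: The flap is open on its stop (more than 1.0 of 1.15 rad); the pole lies released and at rest in both supports of its rest, upright (within 0.15 rad), its grip point within 30 mm of the rest's middle and within 6 mm of its height, lying along the rest within 0.25 rad (value of joint flap above 1 rad and horizontal distance between pole_grip and rest_mid below 0.03 m and height (world z) of pole_grip between 0.056 and 0.068 m and angle between pole_grip's own z axis and vertical below 0.15 rad and angle between the x axis of pole_grip and the x axis of rest_mid, either way round below 0.25 rad and linear speed of pole below 0.02 m/s); the robot touches nothing.
It fails at once if the pole presses or pulls on the cupboard or its flap with more than 22 N (contact force between pole and cupboard above 22 N).
It fails at once if the hand or arm touches the cupboard or its flap (contact force between any of the fingers, the arm and cupboard above 1 N).
It fails at once if the bowl, mosaic panel or palette knife is moved by more than 20 mm (distance of any of bowl, mosaic, knife from where it was at the start of the episode above 0.02 m).
It also fails if it takes over 72 s, if anything falls off the work surface, if the arm or the gripper's body presses on something with over 40 N, if the wrist force passes 120 N, or if a joint passes its speed limit or range.

## Robot

A 6-joint arm with a two-finger parallel gripper is mounted at the origin on the work surface. World frame = base frame: x ahead of the robot, y to its left, z up, the work surface at z = 0. Lengths are in m, angles in rad, forces in N, time in s.
With the tool pointing down it reaches from about 0.35 to 0.85 m from the base axis. Payload 8.1 kg.
Tool frame: the origin (TCP) lies at the very end of the fingers, on their centre line; the grasp point (between the pads) lies 19 mm behind it (pinch_z is the distance from the TCP to the grasp point, in m); z points along the fingers, y is the direction in which the jaws open and shut (so a half turn about z gives the same grasp; the last joint's range is limited). The gripper opens to 93 mm and grips with 3 to 60 N. Pads are 15 mm wide; open, the fingers measure 128 mm over their backs; the gripper's body (75 mm by 188 mm) begins 65 mm behind the grasp point.
Start: joints at [-0.085, 0.13, 1.488, -0, 1.523, -0.085], TCP at [0.6, 0, 0.219] pointing down, gripper open.
Joint ranges: [-2.96, 2.96], [-0.89, 2.26], [0.02, 2.5], [-1.34, 4.48], [0, 2.73], [-2.66, 2.66]. Speed limits (rad/s): [2.39, 2.39, 2.79, 3.14, 3.14, 3.14].

## Interface

Orientations are given as a rotation vector (axis times angle).
In Python, from plant import * gives the robot as it stands.
- The arm moves only by the tool move_arm, never from a script. Its argument "series" is a list of rows, each a list of 7 numbers: the shift along the tool's x, y, z each as a share of 10 cm, from -1 to 1, then the turn, a rotation vector about the tool's x, y, z each as a share of 180 degrees, from -1 to 1, then the opening, from -1 (shut) to 1 (fully open). In form: [[dx, dy, dz, rx, ry, rz, jaw], ...]. A call has 1 to 8 rows; each row is the pose to reach, as a shift and turn from the pose commanded when the call began, along the tool's axes at that moment, turning the shorter way round; what a row does not reach only later rows make up. A row lasts 1/10 s, in which the tool goes at most 50 mm and 8.59 degrees, less where a joint would pass 70% of its speed; a pose out of reach is approached as far as the arm can. A call with a number of a shift or a turn outside -1 to 1 is refused whole. A call with a gripper value outside its range is refused whole. The fingers move at their own pace and stop on an object; "squeeze" is the grip in N (left out, the last holds). Time passes only in rows, so rows that repeat a pose let the fingers close. It gives the time, the measured TCP pose, the force and the opening at its end, in the units of the state.
- read_state(): the state, without advancing time (a new reading comes with each control period).
- read_camera(name): name is "scene" or "side" or "wrist"; returns a dict with "frame" (480x640x3 uint8, red, green, blue), "K" (3x3 intrinsics, pixels), "k1" (the pictures are not rectified: a ray, as slopes to the right and down, at radius r is drawn at 1 + k1 r^2 times it, then the intrinsics apply), "rvec" (rotation vector, rad) and "tvec" (3), from world to camera coordinates, as OpenCV has them. Camera axes: x right, y down, z forward; pixel columns grow to the right and rows downward; lengths in m; the calibration is good to about 2 mm. A picture is of the moment at which its call begins. There is no depth.
- close_job(): hands the job in, once; it reports no verdict.
The state is a dict: "t": time; "q": joint angles; "dq": joint speeds; "joint_torque": joint torques, N m; "tool_pos": TCP position; "orientation": TCP orientation; "force": force on the tool from outside, world axes, zero at the start; "wrist_torque": the same for the moment, N m; "opening": finger opening in m.
Only numpy, scipy, OpenCV 4.12 (cv2) and the standard library are available. Lean on these libraries where they do the work, as an engineer would, in place of code of your own. Each camera call takes 0.05 s, during which the arm holds its last target.

## Working session

There is one attempt and no reset: what is moved stays moved. The work goes in short steps, Python scripts to look and compute and a tool call to move; the robot and the scene stay as the last step left them, time stands still between calls to the robot, and variables do not carry over. Pictures are saved under pics/ and viewed, and the job is handed in when it is done.

Besides the shell and the picture viewer there is one more tool, called after "Emit:" as name([rows], argument=value, ...), one row to a line, values as JSON. move_arm: Moves the arm, as the interface text tells. Shift numbers are shares of 10 cm and turn numbers shares of 180 degrees, none past 1 either way. Its arguments: {"type":"object","properties":{"series":{"type":"array","items":{"type":"array","items":{"type":"number"}}},"squeeze":{"type":"number"}},"required":["series"]}

```bash
ls; mkdir -p pics
cat > h.py <<'E'
from plant import *
import numpy as np, cv2
from scipy.spatial.transform import Rotation as R
def ray(c,u,v):
    K=np.array(c["K"]);k1=c["k1"]
    d=np.array([(u-K[0,2])/K[0,0],(v-K[1,2])/K[1,1]])
    s=d.copy()
    for _ in range(20): s=d/(1+k1*(s@s))
    Rm=R.from_rotvec(np.ravel(c["rvec"])).as_matrix();t=np.ravel(c["tvec"])
    o=-Rm.T@t; return o,Rm.T@np.array([s[0],s[1],1.])
def atz(c,u,v,z):
    o,d=ray(c,u,v); return o+d*(z-o[2])/d[2]
def tri(c1,p1,c2,p2):
    o1,d1=ray(c1,*p1);o2,d2=ray(c2,*p2)
    d1/=np.linalg.norm(d1);d2/=np.linalg.norm(d2)
    s=np.linalg.lstsq(np.c_[d1,-d2],o2-o1,rcond=None)[0]
    a=o1+s[0]*d1;b=o2+s[1]*d2
    return (a+b)/2,np.linalg.norm(a-b)
def proj(c,P):
    Rm=R.from_rotvec(np.ravel(c["rvec"])).as_matrix();t=np.ravel(c["tvec"])
    p=Rm@np.array(P)+t; s=p[:2]/p[2]; s=s*(1+c["k1"]*(s@s)); K=np.array(c["K"])
    return np.array([K[0,0]*s[0]+K[0,2],K[1,1]*s[1]+K[1,2]])
def save(c,n,crop=None,f=1):
    im=np.array(c["frame"])[:,:,::-1]
    if crop: x0,y0,x1,y1=crop; im=im[y0:y1,x0:x1]
    if f!=1: im=cv2.resize(im,None,fx=f,fy=f,interpolation=cv2.INTER_CUBIC)
    cv2.imwrite("pics/"+n+".png",im)
import pickle
def grab(n,tag):
    c=read_camera(n); pickle.dump(c,open(f"{tag}.pkl","wb")); return c
def load(t): return pickle.load(open(f"{t}.pkl","rb"))
E
python3 - <<'E'
from h import *
for n in ("scene","side","wrist"):
    c=grab(n,n+"0"); save(c,n+"0"); o,d=ray(c,320,240); print(n,o,d,c["k1"],c["K"][0])
print(read_state())
E
```

```text
pics
scene [0.93279981 0.59536823 1.31104046] [-0.30921247 -0.4350938  -0.84563201] -0.11088163011656424 [487.07175345   0.         321.70373553]
side [-0.3744003  -0.37848537  1.17764505] [ 0.62785509  0.29121204 -0.72180922] -0.13926209344096607 [520.71985876   0.         321.99934709]
wrist [0.59915146 0.06728789 0.38373816] [-0.00296199 -0.22586826 -0.97424145] 0.006313801920584187 [372.25830599   0.         319.92141371]
{'t': 0.15, 'q': array([-8.54465973e-02,  1.30972317e-01,  1.48898535e+00,  1.12818982e-06,
        1.52299648e+00, -8.54102263e-02]), 'dq': array([-1.91174621e-05, -7.08746327e-04, -4.13774643e-03,  3.88433289e-03,
        3.37181753e-04,  1.93430628e-03]), 'joint_torque': array([ 8.59073725e-05, -5.60473788e+01, -4.92333663e+01,  7.68201635e-02,
        3.05504061e-02, -1.41810942e-04]), 'tool_pos': array([5.99584248e-01, 3.04221543e-05, 2.17861645e-01]), 'orientation': array([-2.22074484e+00, -2.22066395e+00,  1.37588508e-03]), 'force': array([-0.62073416, -0.09446233, -0.12817832]), 'wrist_torque': array([ 0.02257884, -0.0098732 , -0.04312863]), 'opening': 0.09285178535818817}
```

View pics/scene0.png

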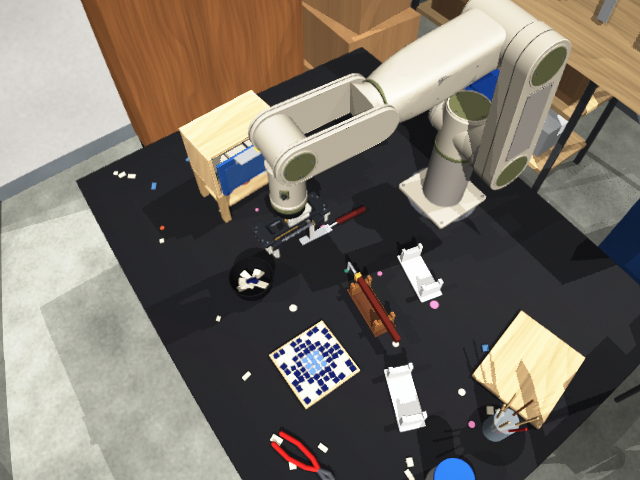

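View pics/side0.png

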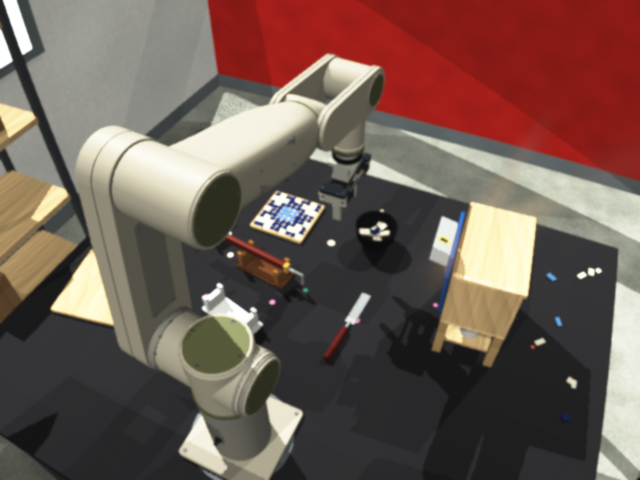

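View pics/wrist0.png

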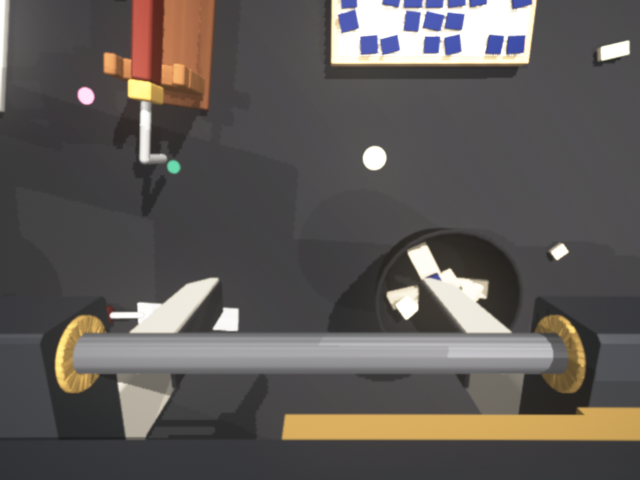

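Candidates for the pole: the dark red bar on the brown rest (scene 375,305), the red-handled palette knife (335,225) and the pliers (300,450). Candidates for the rest: the brown wooden one (370,310), and white look-alikes at (420,272) and (405,397). I choose the brown rest with the bar that has a yellow ferrule and a hook. Next I'll check that in a crop.

Run:
```python
from h import *
s=load("scene0");d=load("side0")
save(s,"sc_pole",(320,240,440,360),6)
save(s,"sc_cup",(170,80,310,230),5)
save(d,"sd_pole",(210,220,320,300),7)
save(d,"sd_cup",(420,190,550,370),4)
```

```text
(no output)
```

View pics/sc_pole.png

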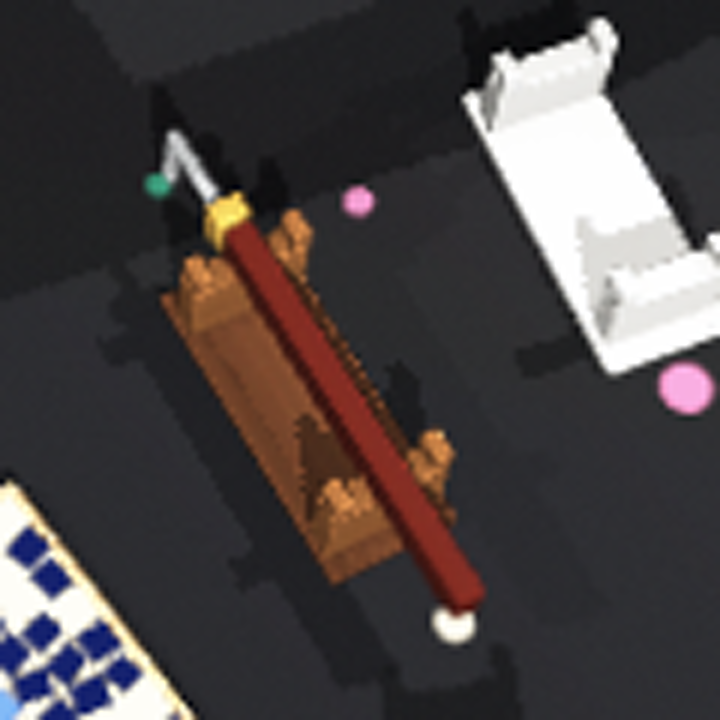

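View pics/sc_cup.png

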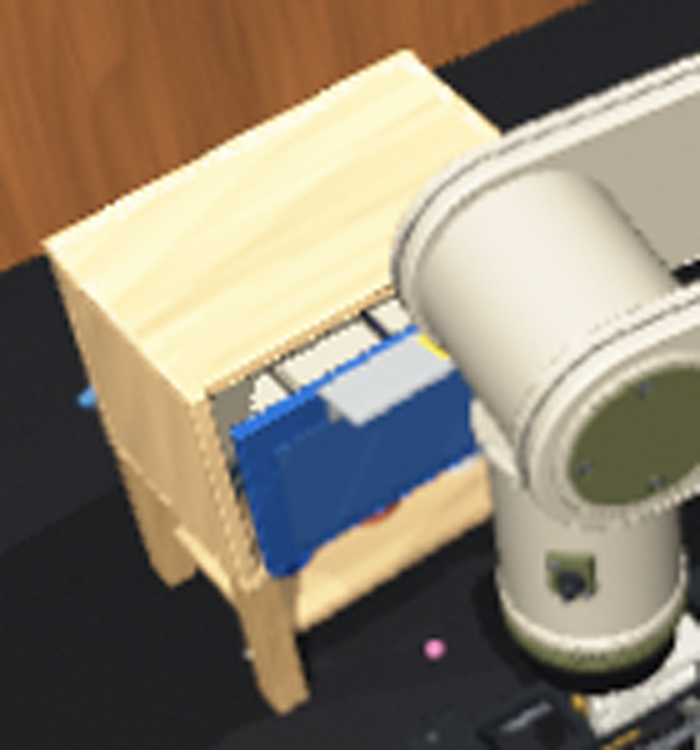

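View pics/sd_pole.png

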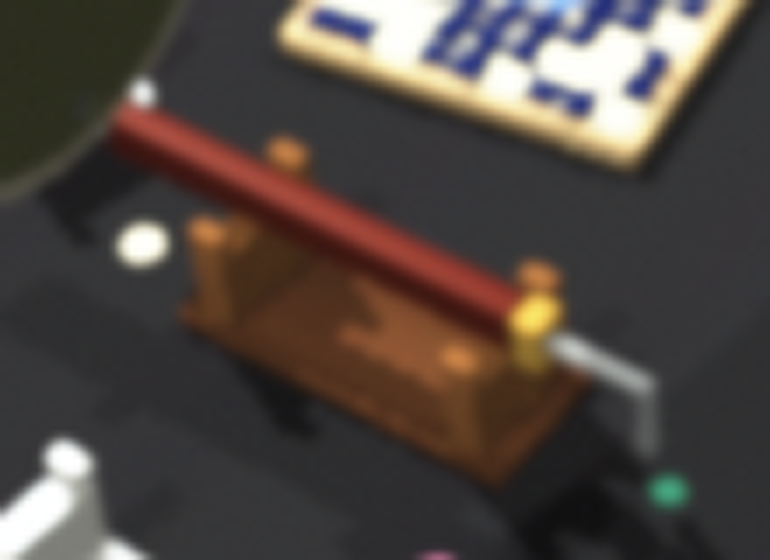

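View pics/sd_cup.png

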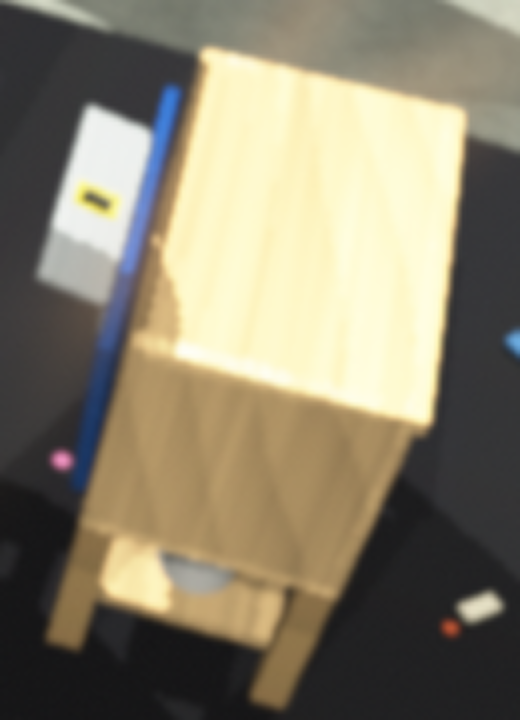

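Run:
```python
from h import *
s=load("scene0");d=load("side0")
np.set_printoptions(precision=4,suppress=True)
S=lambda u,v:(170+u/5,80+v/5); D=lambda u,v:(420+u/4,190+v/4)
print("top corners scene",[atz(s,*S(*p),.305) for p in [(45,243),(205,395),(407,50)]])
print("top corners side",[atz(d,*D(*p),.305) for p in [(205,50),(465,110),(425,425),(135,340)]])
print("flap corner left-top",tri(s,S(235,432),d,D(170,88)))
print("plate left outer, inner",tri(s,S(362,425),d,D(90,105)),tri(s,S(322,388),d,D(155,130)))
print("eye rim",tri(s,S(432,345),d,D(97,200)))
for z in (.27,.275,.28,.285): print(z,atz(d,*D(97,200),z),atz(d,*D(90,105),z),atz(d,*D(38,275),z))
P=lambda u,v:(320+u/6,240+v/6); Q=lambda u,v:(210+u/7,220+v/7)
print("rear end top mid",tri(s,P(463,592),d,Q(130,115)), atz(s,*P(463,592),.074))
print("bend",tri(s,P(172,133),d,Q(645,380)),"tip",tri(s,P(165,178),d,Q(650,455)))
print("ferrule front top",atz(s,*P(225,202),.074), tri(s,P(228,215),d,Q(537,310)))
for p in [(200,262),(297,215),(340,487),(437,437)]: print(atz(s,*P(*p),.064))
for p in [(287,150),(207,230),(540,270),(462,355)]: print(atz(d,*Q(*p),.064))
```

```text
top corners scene [array([ 0.6775, -0.4714,  0.305 ]), array([ 0.6571, -0.3111,  0.305 ]), array([ 0.421 , -0.4902,  0.305 ])]
top corners side [array([ 0.662 , -0.3195,  0.305 ]), array([ 0.6773, -0.4833,  0.305 ]), array([ 0.4157, -0.4999,  0.305 ]), array([ 0.4094, -0.3388,  0.305 ])]
flap corner left-top (array([ 0.649 , -0.3041,  0.2762]), np.float64(0.0027662245996099917))
plate left outer, inner (array([ 0.594 , -0.2602,  0.2892]), np.float64(0.010372973056949421)) (array([ 0.5962, -0.3026,  0.2827]), np.float64(0.010180899053221455))
eye rim (array([ 0.5272, -0.2887,  0.2827]), np.float64(0.00029400374147466334))
0.27 [ 0.5401 -0.2875  0.27  ] [ 0.6202 -0.2612  0.27  ] [ 0.466  -0.2717  0.27  ]
0.275 [ 0.5351 -0.288   0.275 ] [ 0.6147 -0.2619  0.275 ] [ 0.4614 -0.2723  0.275 ]
0.28 [ 0.53   -0.2885  0.28  ] [ 0.6092 -0.2625  0.28  ] [ 0.4567 -0.2729  0.28  ]
0.285 [ 0.525 -0.289  0.285] [ 0.6037 -0.2632  0.285 ] [ 0.4521 -0.2735  0.285 ]
rear end top mid (array([0.4918, 0.329 , 0.0648]), np.float64(0.007161989780273807)) [0.4929 0.3338 0.074 ]
bend (array([0.4531, 0.0631, 0.0624]), np.float64(0.004099450852282946)) tip (array([0.4534, 0.0621, 0.0151]), np.float64(0.003390939957533571))
ferrule front top [0.4588 0.115  0.074 ] (array([0.462 , 0.117 , 0.0696]), np.float64(0.006482708205763168))
[0.4846 0.1299 0.064 ]
[0.4309 0.1369 0.064 ]
[0.5026 0.2593 0.064 ]
[0.4503 0.2662 0.064 ]
[0.5044 0.2545 0.064 ]
[0.4506 0.262  0.064 ]
[0.4883 0.1258 0.064 ]
[0.4345 0.1335 0.064 ]
```

```bash
cat >> h.py <<'E'
np.set_printoptions(precision=4,suppress=True)
def getcmd():
    a=np.load("cmd.npy"); return a[:3],R.from_rotvec(a[3:])
def setcmd(p,r): np.save("cmd.npy",np.r_[p,r.as_rotvec()])
def apply(row):  # last row of a call actually reached
    p,r=getcmd(); row=np.array(row)
    setcmd(p+r.apply(row[:3]*.1), r*R.from_rotvec(row[3:6]*np.pi))
def pose(yaw,pitch=0):
    # pole horizontal heading (world) yaw of pole x ; pitch>0 raises hook. tool x = -pole x
    px=np.array([np.cos(yaw)*np.cos(pitch),np.sin(yaw)*np.cos(pitch),np.sin(pitch)])
    py=np.array([-np.sin(yaw),np.cos(yaw),0]); pz=np.cross(px,py)
    return R.from_matrix(np.c_[-px,py,-pz])
def to(p,r):
    p0,r0=getcmd(); print("row",np.round(np.r_[r0.inv().apply(np.array(p)-p0)*10,(r0.inv()*r).as_rotvec()/np.pi],4))
def chk():
    s=read_state(); p,r=getcmd()
    print("t",s["t"],"pos",s["tool_pos"],"err mm",(s["tool_pos"]-p)*1000,"rot err",(r.inv()*R.from_rotvec(s["orientation"])).as_rotvec(),"F",s["force"],"T",s["wrist_torque"],"open",s["opening"]); print("q",s["q"])
    return s
E
python3 - <<'E'
from h import *
s=read_state()
setcmd(np.array([.6,0,.219]),pose(-np.pi/2)); chk()
yaw=np.arctan2(-.989,-.1455)
print(yaw); to([.4675,.161,.12],pose(yaw)); to([.4675,.161,.043],pose(yaw))
E
```

```text
t 0.15 pos [0.5996 0.     0.2179] err mm [-0.4158  0.0304 -1.1384] rot err [0.0014 0.0001 0.    ] F [-0.6207 -0.0945 -0.1282] T [ 0.0226 -0.0099 -0.0431] open 0.09285178535818817
q [-0.0854  0.131   1.489   0.      1.523  -0.0854]
-1.7168668027371452
row [ 1.61   -1.325   0.99    0.      0.      0.0465]
row [ 1.61   -1.325   1.76    0.      0.      0.0465]
```

Emit:
move_arm([
  [0.8,-0.66,0.4,0,0,0.0465,0.2],
  [0.8,-0.66,0.4,0,0,0.0465,0.2],
  [0.8,-0.66,0.4,0,0,0.0465,0.2],
  [0.8,-0.66,0.4,0,0,0.0465,0.2],
], squeeze=60)

```text
t: 0.55
tool_pos: [0.5323, 0.0812, 0.1774]
orientation: [-2.374, -2.056, 0.003]
force: [0.7, -0.3, 0.5]
opening: 0.0656
```

Run:
```python
from h import *
apply([0.8,-0.66,0.4,0,0,0.0465]); chk()
to([.4675,.161,.12],pose(-1.717))
```

```text
t 0.55 pos [0.5323 0.0812 0.1774] err mm [-1.66    1.2034 -1.617 ] rot err [ 0.0024 -0.0004 -0.0027] F [ 0.7357 -0.3438  0.4554] T [-0.0044 -0.0495 -0.0268] open 0.06555795999913316
q [ 0.0561 -0.0106  1.7105  0.0001  1.4441  0.1995]
row [ 0.7046 -0.7758  0.59   -0.     -0.      0.    ]
```

Emit:
move_arm([
  [0.705,-0.775,0.59,0,0,0,0.2],
  [0.705,-0.775,0.59,0,0,0,0.2],
  [0.705,-0.775,0.59,0,0,0,0.2],
  [0.705,-0.775,0.59,0,0,0,0.2],
])

```text
t: 0.95
tool_pos: [0.4665, 0.1616, 0.1186]
orientation: [-2.375, -2.055, 0.003]
force: [-0.1, -0.7, -0.2]
opening: 0.0558
```

Run:
```python
from h import *
apply([0.705,-0.775,0.59,0,0,0]); chk()
for n in ("wrist","side"):
    c=grab(n,n+"1"); save(c,n+"1")
to([.4675,.161,.043],pose(-1.717))
# predicted pixels of pole points in wrist
c=load("wrist1"); d=np.array([-.1455,-.989,0]); g=np.array([.4697,.176,.074])
for a in (-.16,0,.055): print(a,proj(c,g+a*d))
```

```text
t 0.95 pos [0.4665 0.1616 0.1186] err mm [-1.1139  0.5997 -1.4473] rot err [ 0.0019 -0.0008 -0.002 ] F [-0.0987 -0.6655 -0.1676] T [-0.0248  0.0204 -0.0108] open 0.05583402664095717
q [ 0.2296 -0.0859  1.8937  0.      1.3358  0.3737]
row [-0.0004 -0.0008  0.77    0.      0.      0.    ]
-0.16 [325.4791 -78.9298]
0 [323.9804 245.9127]
0.055 [323.5888 332.2104]
```

View pics/wrist1.png

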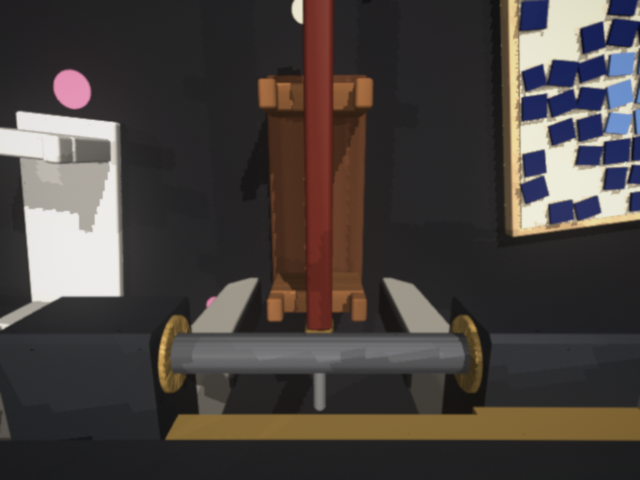

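View pics/side1.png

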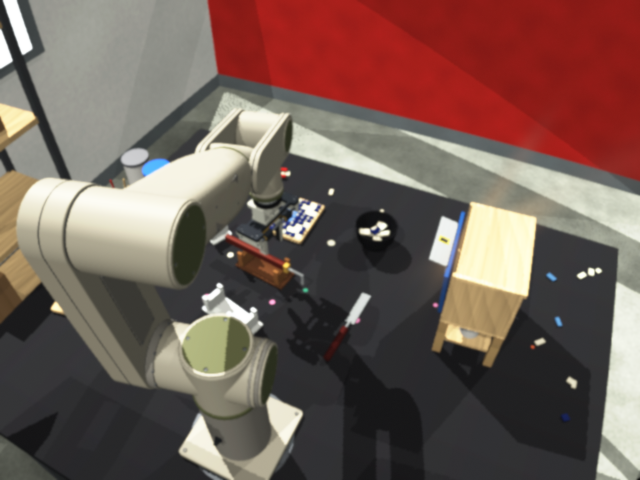

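The wrist view shows the red pole centred between the fingers (u≈318), with the brown rest's cheeks at v≈95 and v≈305. Next I descend.

Emit:
move_arm([
  [0,0,0.4,0,0,0,0.2],
  [0,0,0.77,0,0,0,0.2],
  [0,0,0.77,0,0,0,0.2],
  [0,0,0.77,0,0,0,0.2],
])

```text
t: 1.45
tool_pos: [0.4687, 0.1601, 0.0437]
orientation: [2.379, 2.052, -0.0]
force: [0.1, 0.2, -0.0]
opening: 0.0558
```

Emit:
move_arm([
  [0,0,0,0,0,0,-1],
  [0,0,0,0,0,0,-1],
  [0,0,0,0,0,0,-1],
  [0,0,0,0,0,0,-1],
  [0,0,0,0,0,0,-1],
  [0,0,0,0,0,0,-1],
], squeeze=60)

```text
t: 2.05
tool_pos: [0.4675, 0.1612, 0.0429]
orientation: [-2.377, -2.054, -0.0]
force: [-2.4, -0.3, 3.1]
opening: 0.0157
```

Run:
```python
from h import *
apply([0,0,0.77,0,0,0]); chk()
for n in ("scene",):
    c=grab(n,n+"2"); save(c,n+"2",(320,220,460,360),5)
```

```text
t 2.05 pos [0.4675 0.1612 0.0429] err mm [-0.0793  0.1448 -0.1237] rot err [ 0.0001  0.0001 -0.0003] F [-2.4424 -0.2793  3.0811] T [-0.0336  0.378   0.1612] open 0.015689344460488794
q [0.2282 0.0086 1.9512 0.0001 1.1819 0.374 ]
```

View pics/scene2.png

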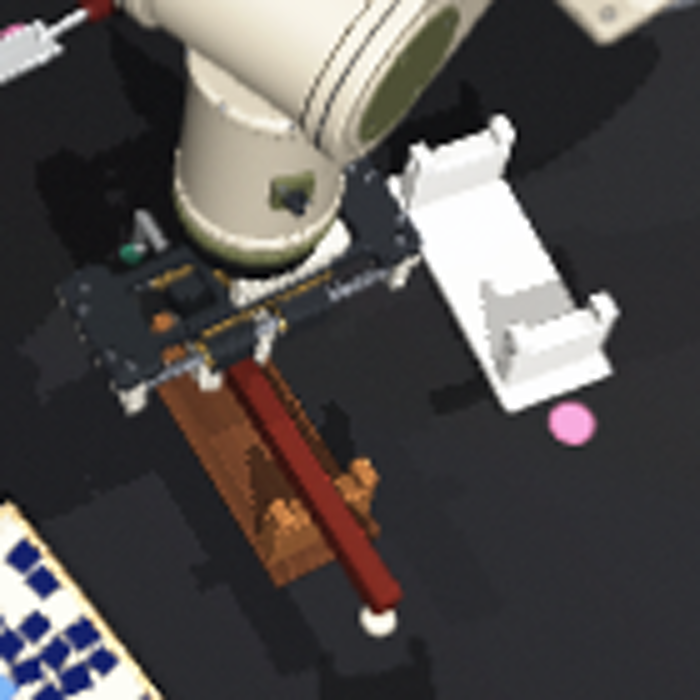

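Run:
```python
from h import *
to([.4675,.161,.138],pose(-1.717))
p,r=getcmd(); setcmd([.4675,.161,.138],r)
to([.500,.061,.22],pose(-1.60))
```

```text
row [-0.0004 -0.0008 -0.95   -0.     -0.      0.    ]
row [-0.942   0.4671 -0.82   -0.     -0.     -0.0372]
```

Emit:
move_arm([
  [0,0,-0.15,0,0,0,-1],
  [0,0,-0.4,0,0,0,-1],
  [0,0,-0.7,0,0,0,-1],
  [0,0,-0.95,0,0,0,-1],
  [0,0,-0.95,0,0,0,-1],
])

```text
t: 2.6
tool_pos: [0.47, 0.1617, 0.1413]
orientation: [2.375, 2.052, 0.009]
force: [1.0, 1.3, -2.5]
opening: 0.0156
```

Emit:
move_arm([
  [-0.3,0.15,-0.27,0,0,-0.012,-1],
  [-0.6,0.3,-0.54,0,0,-0.024,-1],
  [-0.94,0.467,-0.82,0,0,-0.037,-1],
  [-0.94,0.467,-0.82,0,0,-0.037,-1],
  [-0.94,0.467,-0.82,0,0,-0.037,-1],
])

```text
t: 3.1
tool_pos: [0.5001, 0.0607, 0.2185]
orientation: [-2.257, -2.185, 0.001]
force: [-1.0, 0.3, -2.3]
opening: 0.0157
```

Run:
```python
from h import *
apply([-0.94,0.467,-0.82,0,0,-0.037]); chk()
to([.510,-.04,.30],pose(-1.54)); to([.519,-.1385,.336],pose(-1.4877))
```

```text
t 3.1 pos [0.5001 0.0607 0.2185] err mm [ 0.0733 -0.5297 -1.5296] rot err [0.0008 0.0003 0.0025] F [-0.981   0.3499 -2.2564] T [-0.0638  0.0315  0.0142] open 0.015734770468830907
q [ 0.0187 -0.1314  1.7502  0.0003  1.5236  0.051 ]
row [-1.0086  0.13   -0.8    -0.     -0.     -0.0193]
row [-1.9905  0.2493 -1.16   -0.     -0.     -0.036 ]
```

Emit:
move_arm([
  [-0.3,0.04,-0.4,0,0,-0.006,-1],
  [-0.65,0.08,-0.8,0,0,-0.012,-1],
  [-1,0.125,-1,0,0,-0.018,-1],
  [-1,0.125,-1,0,0,-0.018,-1],
])

```text
t: 3.5
tool_pos: [0.5107, -0.0416, 0.3212]
orientation: [2.192, 2.246, 0.001]
force: [0.6, 0.6, -2.5]
opening: 0.0158
```

Run:
```python
from h import *
apply([-1,0.125,-1,0,0,-0.018]); chk()
to([.519,-.1385,.336],pose(-1.4877))
```

```text
t 3.5 pos [ 0.5107 -0.0416  0.3212] err mm [ 1.1358 -2.5058  1.2363] rot err [-0.0028 -0.0019  0.0023] F [ 0.6153  0.6406 -2.5145] T [-0.0196 -0.0046 -0.0074] open 0.01582178448969169
q [-0.1805 -0.1303  1.564  -0.0013  1.7048 -0.2051]
row [-0.9959  0.0681 -0.16   -0.     -0.     -0.018 ]
```

Emit:
move_arm([
  [-0.3,0.02,-0.06,0,0,-0.006,-1],
  [-0.65,0.044,-0.12,0,0,-0.012,-1],
  [-0.995,0.068,-0.16,0,0,-0.018,-1],
  [-0.995,0.068,-0.16,0,0,-0.018,-1],
  [-0.995,0.068,-0.16,0,0,-0.018,-1],
])

```text
t: 4.0
tool_pos: [0.5186, -0.1372, 0.3328]
orientation: [-2.125, -2.308, 0.002]
force: [-0.2, -0.2, -1.9]
opening: 0.0158
```

Run:
```python
from h import *
apply([-0.995,0.068,-0.16,0,0,-0.018]); chk()
for n in ("scene","side","wrist"):
    c=grab(n,n+"3"); save(c,n+"3")
```

```text
t 4.0 pos [ 0.5186 -0.1372  0.3328] err mm [-0.3805  1.1608 -3.2211] rot err [0.0036 0.0025 0.0009] F [-0.2341 -0.1922 -1.8692] T [-0.039  -0.0033  0.0361] open 0.01577245489045371
q [-0.3548 -0.0562  1.4737  0.0007  1.7284 -0.4371]
```

View pics/scene3.png

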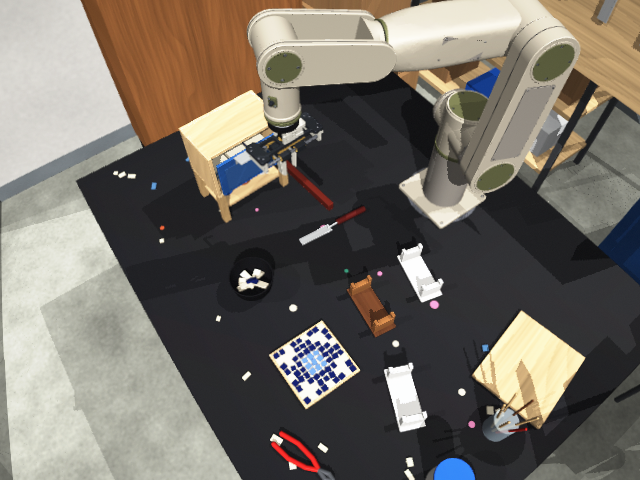

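View pics/side3.png

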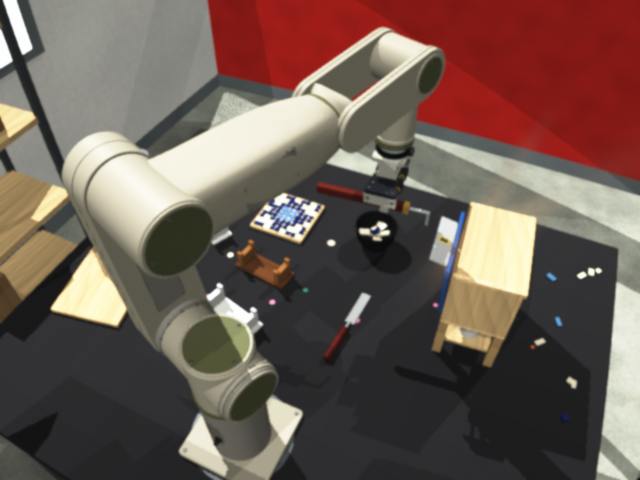

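View pics/wrist3.png

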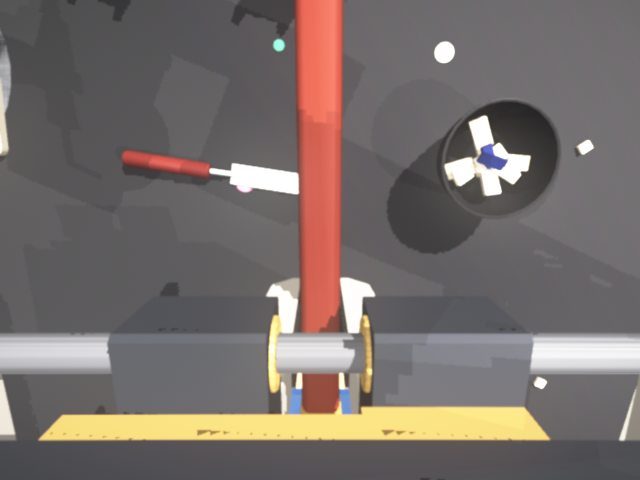

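Run:
```python
from h import *
save(load("side3"),"sd3c",(380,180,480,280),7)
save(load("scene3"),"sc3c",(200,120,330,220),6)
```

```text
(no output)
```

View pics/sd3c.png

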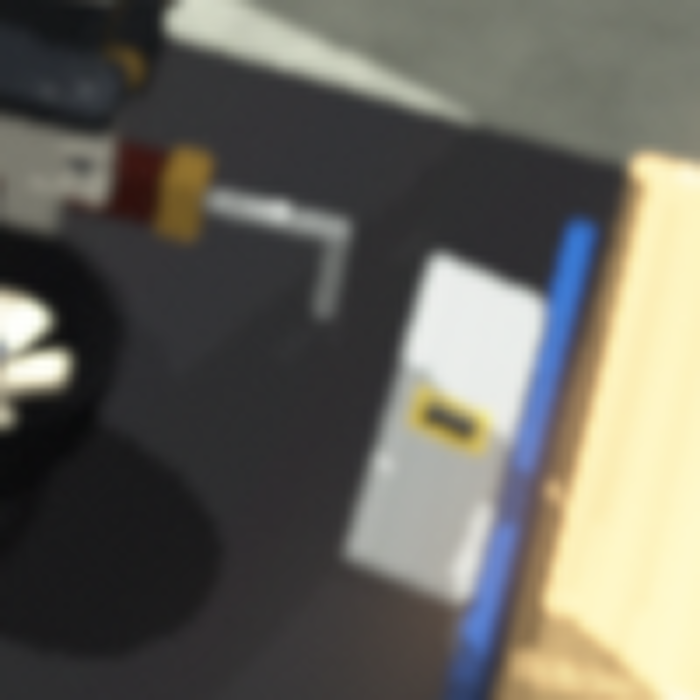

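View pics/sc3c.png

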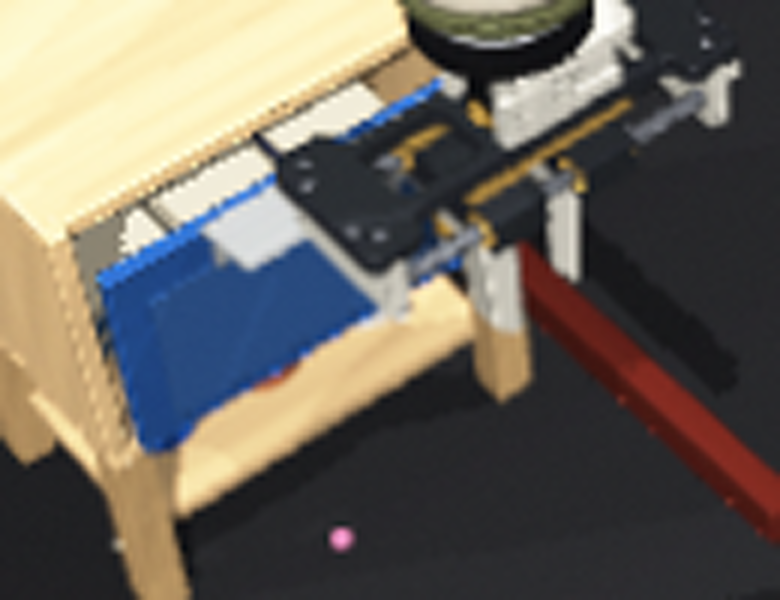

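Run:
```python
from h import *
s=load("scene3");d=load("side3")
S=lambda u,v:(200+u/6,120+v/6); D=lambda u,v:(380+u/7,180+v/7)
st=read_state(); r=R.from_rotvec(st["orientation"]); T=st["tool_pos"]
# tool frame: hook tip at (-.1, 0, -.019+.04)
tip=T+r.apply([-.1,0,.021]); el=T+r.apply([-.1,0,-.019])
print("pred tip",tip,proj(d,tip),"seen",D(325,316)); print("pred elbow",el,proj(d,el),"seen",D(345,225))
print("side tip at z",atz(d,*D(325,316),tip[2]),atz(d,*D(345,225),el[2]))
for nm,a,b in [("topFL",(68,240),None)]:
  pass
s0=load("scene0");d0=load("side0")
S0=lambda u,v:(170+u/5,80+v/5); D0=lambda u,v:(420+u/4,190+v/4)
print("FL",tri(s0,S0(205,400),d0,D0(205,50))); print("BL",tri(s0,S0(45,243),d0,D0(465,110))); print("BR",tri(s0,S0(407,50),d0,D0(425,427)))
print("plate outerL",tri(s,S(255,270),d,D(433,252)),"innerL",tri(s,S(205,228),d,D(548,297)))
print("flap top left outer",tri(s,S(103,285),d,D(572,222)))
for z in (.275,.2785,.282): print(z,"eye",atz(d,*D(450,419),z),"oL",atz(d,*D(433,252),z+.0054),"oR",atz(d,*D(345,555),z+.0054))
```

```text
pred tip [ 0.5273 -0.2362  0.3131] [425.0914 224.5951] seen (426.42857142857144, 225.14285714285714)
pred elbow [ 0.5273 -0.2363  0.3531] [427.5151 212.3176] seen (429.2857142857143, 212.14285714285714)
side tip at z [ 0.5268 -0.2397  0.3131] [ 0.5297 -0.2399  0.3531]
FL (array([ 0.6597, -0.316 ,  0.3024]), np.float64(0.009868701813521768))
BL (array([ 0.6776, -0.4809,  0.3009]), np.float64(0.007961166845043747))
BR (array([ 0.4182, -0.4994,  0.2987]), np.float64(0.0038897857845428766))
plate outerL (array([ 0.5938, -0.2589,  0.2899]), np.float64(0.009437498323606812)) innerL (array([ 0.5972, -0.3018,  0.2821]), np.float64(0.00928441237447069))
flap top left outer (array([ 0.6503, -0.3017,  0.275 ]), np.float64(0.0033542664445106386))
0.275 eye [ 0.5356 -0.2879  0.275 ] oL [ 0.609  -0.2608  0.2804] oR [ 0.4545 -0.273   0.2804]
0.2785 eye [ 0.5321 -0.2883  0.2785] oL [ 0.6051 -0.2613  0.2839] oR [ 0.4513 -0.2734  0.2839]
0.282 eye [ 0.5285 -0.2886  0.282 ] oL [ 0.6013 -0.2617  0.2874] oR [ 0.4481 -0.2738  0.2874]
```

Run:
```python
from h import *
chk(); to([.523,-.187,.318],pose(-1.4877))
```

```text
t 4.15 pos [ 0.5189 -0.1366  0.3342] err mm [-0.1337  1.7939 -1.792 ] rot err [ 0.0018  0.0013 -0.0014] F [ 0.9388  0.3189 -1.6205] T [0.0041 0.0567 0.0157] open 0.015463772776263712
q [-0.3534 -0.0579  1.4727  0.0005  1.7289 -0.438 ]
row [-0.4876 -0.0004  0.18   -0.     -0.      0.    ]
```

Emit:
move_arm([
  [-0.15,0,0,0,0,0,-1],
  [-0.3,0,0,0,0,0,-1],
  [-0.42,0,0.05,0,0,0,-1],
  [-0.488,0,0.12,0,0,0,-1],
  [-0.488,0,0.18,0,0,0,-1],
  [-0.488,0,0.18,0,0,0,-1],
])

```text
t: 4.75
tool_pos: [0.5225, -0.1869, 0.3158]
orientation: [-2.126, -2.309, 0.001]
force: [-0.3, 0.2, -1.6]
opening: 0.0151
```

Run:
```python
from h import *
apply([-0.488,0,0.18,0,0,0]); chk()
c=grab("side","side4"); save(c,"sd4c",(390,190,490,270),8)
c=grab("wrist","wrist4"); save(c,"wrist4",(200,280,440,480),3)
```

```text
t 4.75 pos [ 0.5225 -0.1869  0.3158] err mm [-0.5594  0.136  -2.2467] rot err [0.0024 0.0017 0.0008] F [-0.293   0.2441 -1.6238] T [ 0.0349  0.0377 -0.085 ] open 0.015120218410087337
q [-0.4361 -0.0086  1.4577  0.0003  1.6953 -0.5186]
```

View pics/sd4c.png

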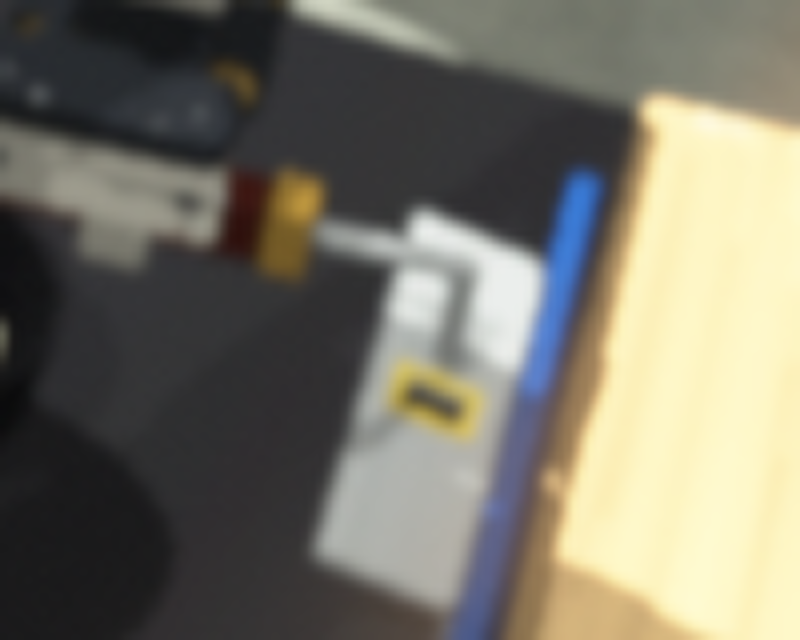

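View pics/wrist4.png

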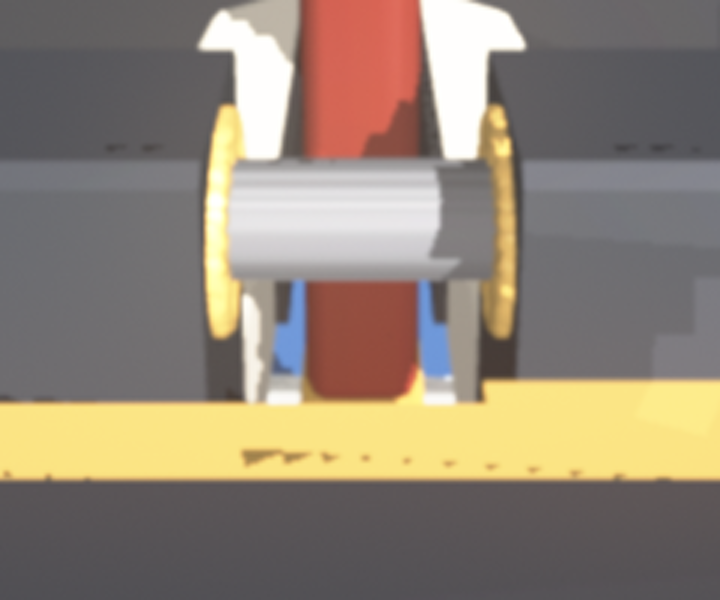

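Run:
```python
from h import *
d=load("side4"); D=lambda u,v:(390+u/8,190+v/8)
s=chk(); r=R.from_rotvec(s["orientation"]); tip=s["tool_pos"]+r.apply([-.1,0,.021]);print(tip)
xc=np.array([.083,-.9965,0]);yc=np.array([.9965,.083,0])
t=atz(d,*D(453,360),tip[2]); e2=atz(d,*D(466,270),tip[2]+.04); print(t,e2)
for z in (.274,.2785,.283):
    e=atz(d,*D(436,398),z); print(z,e,"dx",(e-t)@xc,(e-e2)@xc,"dy",(e-t)@yc,(e-e2)@yc)
```

```text
t 4.85 pos [ 0.523  -0.1866  0.3173] err mm [-0.0787  0.391  -0.7497] rot err [ 0.0006  0.0006 -0.0001] F [-0.2511 -0.2212 -1.5095] T [ 0.0026 -0.0283 -0.0041] open 0.015950564798589563
q [-0.4353 -0.0097  1.4561  0.0002  1.696  -0.5186]
[ 0.5313 -0.2863  0.2962]
[ 0.5323 -0.291   0.2962] [ 0.5286 -0.2889  0.3362]
0.274 [ 0.5372 -0.2882  0.274 ] dx -0.002326962020812549 8.203174450930572e-05 dy 0.00510572956333792 0.008607440973586443
0.2785 [ 0.5326 -0.2887  0.2785] dx -0.0022558098824752163 0.00015318388284663804 dy 0.0005449069513533874 0.004046618361601911
0.283 [ 0.5281 -0.2891  0.283 ] dx -0.002184657744137884 0.00022433602118397046 dy -0.004015915660631145 -0.0005142042503826224
```

Emit:
move_arm([
  [0,0,0.04,0,0,0,-1],
  [0,0,0.08,0,0,0,-1],
  [0,0,0.12,0,0,0,-1],
  [0,0,0.12,0,0,0,-1],
])

```text
t: 5.25
tool_pos: [0.5235, -0.1871, 0.3061]
orientation: [2.126, 2.311, 0.0]
force: [0.3, -1.0, 2.1]
opening: 0.0155
```

Run:
```python
from h import *
apply([0,0,0.12,0,0,0]); chk()
c=grab("side","side5"); save(c,"sd5c",(415,205,475,265),12)
chk()
```

```text
t 5.25 pos [ 0.5235 -0.1871  0.3061] err mm [ 0.4389 -0.0451  0.1317] rot err [-0.0012 -0.0012 -0.0004] F [ 0.2891 -0.9837  2.1396] T [-0.5233 -0.1223  0.0235] open 0.015545826000461213
q [-0.4352 -0.0105  1.4769 -0.0004  1.6735 -0.5188]
t 5.3 pos [ 0.5235 -0.1872  0.3062] err mm [ 0.4271 -0.1464  0.2305] rot err [-0.0012 -0.0012 -0.0002] F [ 1.1761 -0.4479  1.4569] T [-0.4818 -0.2076  0.0858] open 0.01523163025208743
q [-0.4354 -0.0104  1.4766 -0.0004  1.6738 -0.5188]
```

View pics/sd5c.png

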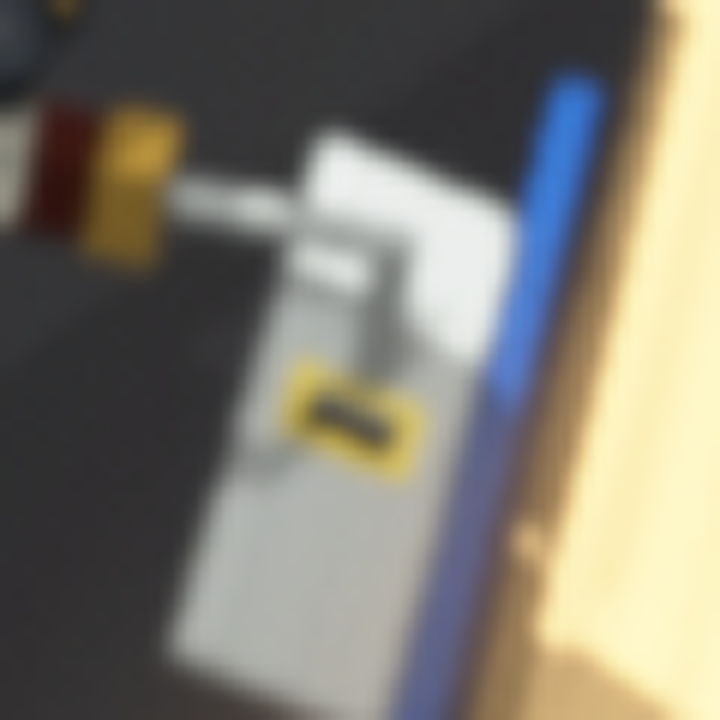

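Run:
```python
from h import *
d=load("side5"); D=lambda u,v:(415+u/12,205+v/12)
xc=np.array([.083,-.9965,0]);yc=np.array([.9965,.083,0])
e=atz(d,*D(352,415),.285)
for p in [(378,375),(377,365)]:
    t=atz(d,*D(*p),.285); print(t,e,"dx",(e-t)@xc,"dy",(e-t)@yc)
for a,b in [((310,408),(395,428)),((285,397),(425,437)),((325,132),(170,660)),((350,362),(352,470))]:
    print(np.linalg.norm(atz(d,*D(*a),.285)-atz(d,*D(*b),.285)))
```

```text
[ 0.5395 -0.2907  0.285 ] [ 0.5264 -0.2888  0.285 ] dx -0.0029542920600964377 dy -0.012884710375820292
[ 0.5422 -0.2898  0.285 ] [ 0.5264 -0.2888  0.285 ] dx -0.0022561395955737534 dy -0.015615199411337528
0.017229353992014435
0.028773572123472674
0.1565867276183136
0.030202758471812627
```

Run:
```python
from h import *
d=load("side5"); s=read_state(); r=R.from_rotvec(s["orientation"])
xc=np.array([.083,-.9965,0]);yc=np.array([.9965,.083,0])
f=lambda P:(proj(d,P)-[415,205])*12
tip=s["tool_pos"]+r.apply([-.103,0,.021]); el=s["tool_pos"]+r.apply([-.103,0,-.019])
print(tip,f(tip),f(el),f(el+[0,0,.004])); print("ferrule",f(el-.06*xc+[0,0,.012]))
im=np.array(d["frame"])[:,:,::-1][205:265,415:475]; im=cv2.resize(im,None,fx=12,fy=12,interpolation=cv2.INTER_LANCZOS4)
im=cv2.convertScaleAbs(im,alpha=1.6,beta=-20)
for P,c in ((tip,(0,0,255)),(el,(0,255,0))): cv2.circle(im,tuple(int(v) for v in f(P)),4,c,-1)
for k in (-.012,-.008,-.004,.004): cv2.circle(im,tuple(int(v) for v in f(tip+k*yc)),3,(255,0,255),-1)
cv2.imwrite("pics/sd5d.png",im)
```

```text
[ 0.5321 -0.2898  0.2853] [364.6851 396.826 ] [398.7256 254.7857] [402.2314 240.2067]
ferrule [107.6868 138.222 ]
```

View pics/sd5d.png

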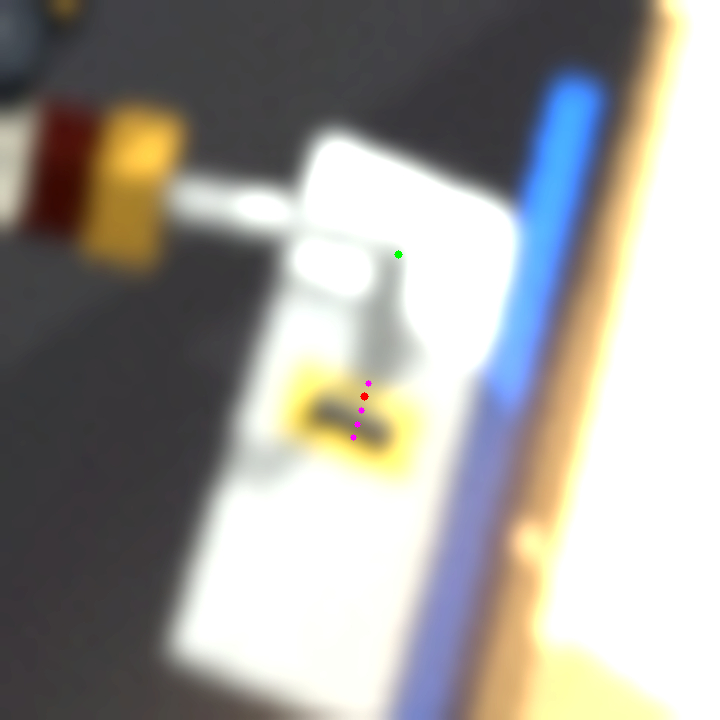

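Emit:
move_arm([
  [0,-0.015,0,0,0,0,-1],
  [0,-0.03,0,0,0,0,-1],
  [0,-0.045,0,0,0,0,-1],
  [0,-0.045,0,0,0,0,-1],
])

```text
t: 5.7
tool_pos: [0.5178, -0.1873, 0.3052]
orientation: [-2.127, -2.31, 0.001]
force: [-0.7, 0.8, 0.7]
opening: 0.0153
```

Run:
```python
from h import *
apply([0,-0.045,0,0,0,0]); chk()
```

```text
t 5.7 pos [ 0.5178 -0.1873  0.3052] err mm [-0.7923  0.1209 -0.8302] rot err [0.0019 0.0008 0.0006] F [-0.657   0.7544  0.6567] T [-0.2231  0.2124 -0.1405] open 0.015297833202876244
q [-0.44   -0.0212  1.4892 -0.0003  1.6756 -0.5227]
```

Emit:
move_arm([
  [0,-0.01,0,0,0,0,-1],
  [0,-0.02,0,0,0,0,-1],
  [0,-0.02,0,0,0,0,-1],
])

```text
t: 6.0
tool_pos: [0.5161, -0.1874, 0.3049]
orientation: [-2.126, -2.311, 0.001]
force: [-1.5, 0.2, -2.8]
opening: 0.0155
```

Run:
```python
from h import *
apply([0,-0.02,0,0,0,0]); chk()
c=grab("side","side6"); save(c,"sd6c",(415,205,475,265),12)
```

```text
t 6.0 pos [ 0.5161 -0.1874  0.3049] err mm [-0.4543  0.2167 -1.1143] rot err [0.0015 0.0009 0.0002] F [-1.5129  0.2189 -2.7792] T [-0.0003  0.1946 -0.1394] open 0.015546262736024639
q [-0.4417 -0.0256  1.4941  0.0001  1.6749 -0.5247]
```

View pics/sd6c.png

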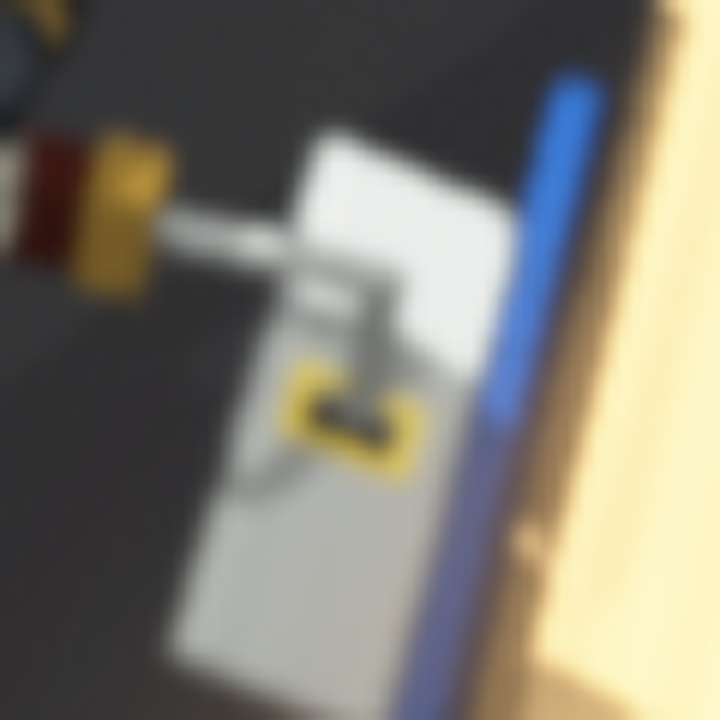

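Fz fell to the free value and the pin tip now shows inside the dark slot at crop (368,410). I'll feel downward.

Emit:
move_arm([
  [0,-0.01,0.02,0,0,0,-1],
  [0,-0.01,0.04,0,0,0,-1],
  [0,-0.01,0.06,0,0,0,-1],
  [0,-0.01,0.06,0,0,0,-1],
])

```text
t: 6.45
tool_pos: [0.5155, -0.1875, 0.2991]
orientation: [-2.127, -2.311, 0.0]
force: [-0.9, -0.8, -2.3]
opening: 0.0155
```

Run:
```python
from h import *
apply([0,-0.01,0.06,0,0,0]); chk()
```

```text
t 6.45 pos [ 0.5155 -0.1875  0.2991] err mm [-0.098   0.114  -0.8983] rot err [0.0007 0.0003 0.    ] F [-0.9255 -0.8069 -2.3362] T [-0.0473  0.1832 -0.1469] open 0.015461947240050145
q [-0.4424 -0.0279  1.5067 -0.0001  1.6635 -0.5256]
```

Emit:
move_arm([
  [0,0,0.03,0,0,0,-1],
  [0,0,0.06,0,0,0,-1],
  [0,0,0.1,0,0,0,-1],
  [0,0,0.1,0,0,0,-1],
])

```text
t: 6.85
tool_pos: [0.5154, -0.1875, 0.2886]
orientation: [-2.126, -2.311, 0.001]
force: [-1.0, -0.5, -3.4]
opening: 0.0156
```

Emit:
move_arm([
  [0,0,0.03,0,0,0,-1],
  [0,0,0.07,0,0,0,-1],
  [0,0,0.07,0,0,0,-1],
  [0,0,0.07,0,0,0,-1],
])

```text
t: 7.25
tool_pos: [0.5155, -0.1875, 0.2823]
orientation: [-2.127, -2.312, 0.0]
force: [-0.9, 0.5, -3.0]
opening: 0.0159
```

Run:
```python
from h import *
apply([0,0,0.17,0,0,0]); s=chk()
c=grab("side","side7"); save(c,"sd7c",(400,190,480,270),9)
r=R.from_rotvec(s["orientation"]);print("tip",s["tool_pos"]+r.apply([-.103,0,.021]))
```

```text
t 7.25 pos [ 0.5155 -0.1875  0.2823] err mm [-0.0274  0.1997 -0.7264] rot err [ 0.0005  0.0005 -0.0001] F [-0.9076  0.4846 -2.9785] T [ 0.0663  0.1713 -0.1192] open 0.015901230385133008
q [-0.4423 -0.0264  1.5354  0.0002  1.6332 -0.5257]
tip [ 0.5241 -0.2901  0.2612]
```

View pics/sd7c.png

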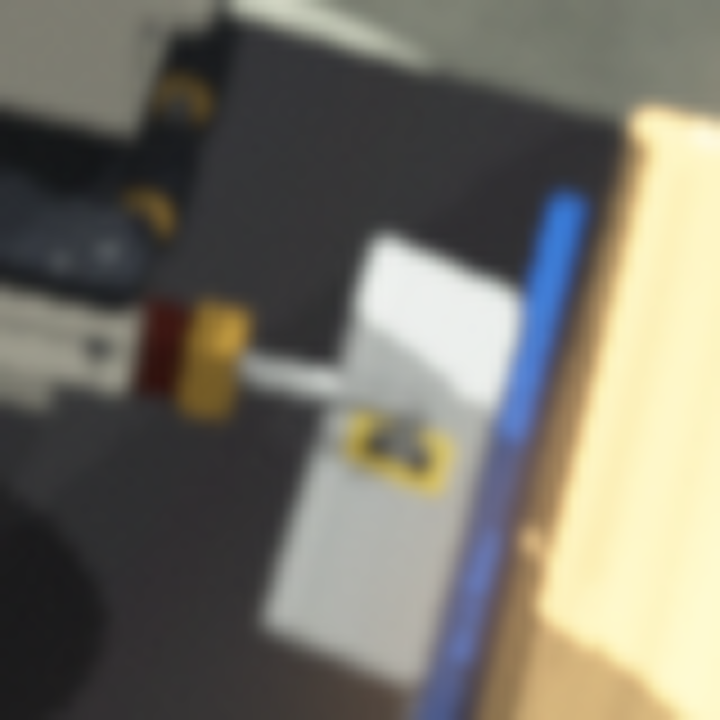

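```bash
cat >> h.py <<'E'
YAW=-1.4877
XC=np.array([.083,-.9965,0]);XC/=np.linalg.norm(XC)
def hinge():
    return np.load("hinge.npy")
def open_pose(phi,alpha,lead=.006,ins=.020,L=.103):
    o=-XC; h=hinge(); c15,s15=np.cos(np.pi/12),np.sin(np.pi/12)
    a=.027+lead*c15; b=.1435+lead*s15
    C=h+o*(a*np.cos(phi)+b*np.sin(phi))+np.array([0,0,1])*(b*np.cos(phi)-a*np.sin(phi))
    r=pose(YAW,alpha); pz=o*np.sin(alpha)+np.array([0,0,np.cos(alpha)])
    tip=C-ins*pz
    return tip-r.apply([-L,0,.021]),r
def rel(p,r):
    p0,r0=getcmd(); return np.round(np.r_[r0.inv().apply(np.array(p)-p0)*10,(r0.inv()*r).as_rotvec()/np.pi],3)
E
python3 - <<'E'
from h import *
tip=np.array([.5241,-.2901,.0]); eye=tip-XC*.001
h=eye+XC*.027; h[2]=.1395; np.save("hinge.npy",h); print(h)
for ph in (0,.06,.12,.18,.24,.3): print(ph,rel(*open_pose(ph,.45*ph)))
s=load("side3")
for n,u,v in [("knife tip",367,297),("knife end",330,357),("bowl",377,232)]: print(n,atz(s,u,v,.01))
p,r=open_pose(1.1,.5); print(p, p+r.apply([.172,0,-.019]))
E
```

```text
[ 0.5263 -0.316   0.1395]
0 [ 0.07   0.    -0.026 -0.    -0.     0.   ]
0.06 [ 0.156  0.     0.025  0.    -0.009  0.   ]
0.12 [ 0.24   0.     0.08   0.    -0.017  0.   ]
0.18 [ 0.322  0.     0.14   0.    -0.026  0.   ]
0.24 [ 0.401  0.     0.205  0.    -0.034  0.   ]
0.3 [ 0.476  0.     0.275  0.    -0.043  0.   ]
knife tip [ 0.4938 -0.1208  0.01  ]
knife end [ 0.2731 -0.1046  0.01  ]
bowl [ 0.7475 -0.0567  0.01  ]
[ 0.5068 -0.0818  0.1276] [0.4935 0.0777 0.0618]
```

Emit:
move_arm([
  [0.07,0,-0.026,0,0,0,-1],
  [0.115,0,0,0,-0.004,0,-1],
  [0.156,0,0.025,0,-0.009,0,-1],
  [0.156,0,0.025,0,-0.009,0,-1],
])

```text
t: 7.7
tool_pos: [0.5143, -0.1712, 0.28]
orientation: [2.111, 2.297, -0.031]
force: [-0.9, -1.3, -2.2]
opening: 0.0157
```

Run:
```python
from h import *
apply([0.156,0,0.025,0,-0.009,0]); chk()
for ph in (.12,.18,.24,.3,.36,.42): print(ph,rel(*open_pose(ph,.45*ph)))
```

```text
t 7.7 pos [ 0.5143 -0.1712  0.28  ] err mm [ 0.0349  0.924  -0.5424] rot err [-0.     -0.001  -0.0011] F [-0.8961 -1.2658 -2.1778] T [-0.3332  0.2116 -0.1191] open 0.015658768566762796
q [-0.3978 -0.0561  1.5688 -0.026   1.6153 -0.4835]
0.12 [ 0.086  0.     0.052  0.    -0.008  0.   ]
0.18 [ 0.169  0.     0.11   0.    -0.017  0.   ]
0.24 [ 0.25   0.     0.173  0.    -0.025  0.   ]
0.3 [ 0.327  0.     0.241  0.    -0.034  0.   ]
0.36 [ 0.401  0.     0.313  0.    -0.043  0.   ]
0.42 [ 0.472  0.     0.39   0.    -0.051  0.   ]
```

Pull so far is about 1.5 N. I'll continue opening.

Emit:
move_arm([
  [0.045,0,0.026,0,-0.004,0,-1],
  [0.086,0,0.052,0,-0.008,0,-1],
  [0.128,0,0.08,0,-0.012,0,-1],
  [0.169,0,0.11,0,-0.017,0,-1],
  [0.21,0,0.14,0,-0.021,0,-1],
  [0.25,0,0.173,0,-0.025,0,-1],
  [0.25,0,0.173,0,-0.025,0,-1],
])

```text
t: 8.4
tool_pos: [0.5121, -0.1465, 0.2614]
orientation: [2.071, 2.254, -0.111]
force: [-0.2, 0.2, -2.9]
opening: 0.0155
```

Run:
```python
from h import *
apply([0.25,0,0.173,0,-0.025,0]); chk()
c=grab("side","side8"); save(c,"sd8c",(360,190,480,290),6)
for ph in (.3,.36,.42,.48,.54,.6): print(ph,rel(*open_pose(ph,.45*ph)))
```

```text
t 8.4 pos [ 0.5121 -0.1465  0.2614] err mm [-0.1132  1.2306 -1.0643] rot err [ 0.0006  0.0003 -0.0014] F [-0.1692  0.2271 -2.86  ] T [-0.1074  0.07   -0.0499] open 0.01553958676920279
q [-0.3048 -0.101   1.6482 -0.0988  1.5545 -0.3897]
0.3 [ 0.082  0.     0.061  0.    -0.009  0.   ]
0.36 [ 0.162  0.     0.128  0.    -0.018  0.   ]
0.42 [ 0.238  0.     0.199  0.    -0.026  0.   ]
0.48 [ 0.311  0.     0.274  0.    -0.035  0.   ]
0.54 [ 0.38   0.     0.354  0.    -0.043  0.   ]
0.6 [ 0.445  0.     0.438  0.    -0.052  0.   ]
```

View pics/sd8c.png

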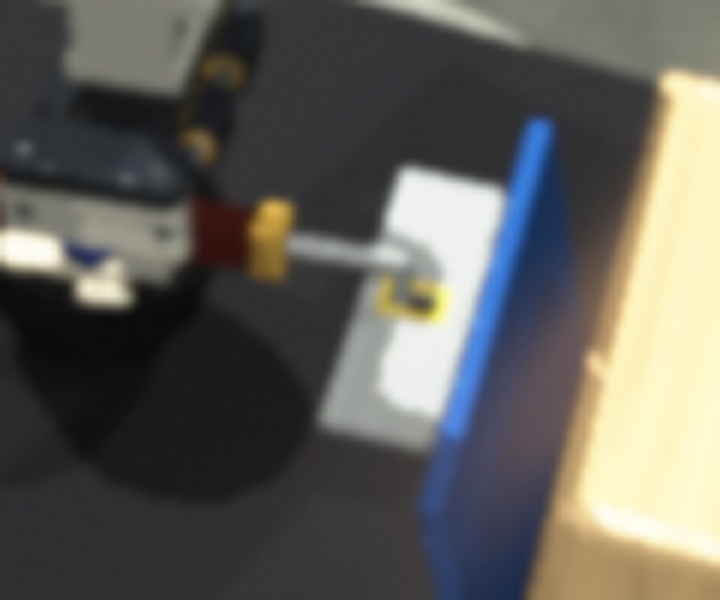

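The flap is following. The pin sits at the outer side of the eye (crop 400,295), and the plate is tilting down.

Emit:
move_arm([
  [0.082,0,0.061,0,-0.009,0,-1],
  [0.12,0,0.095,0,-0.013,0,-1],
  [0.162,0,0.128,0,-0.018,0,-1],
  [0.2,0,0.163,0,-0.022,0,-1],
  [0.238,0,0.199,0,-0.026,0,-1],
  [0.275,0,0.236,0,-0.03,0,-1],
  [0.311,0,0.274,0,-0.035,0,-1],
  [0.311,0,0.274,0,-0.035,0,-1],
])

```text
t: 9.25
tool_pos: [0.5097, -0.1188, 0.2307]
orientation: [2.013, 2.19, -0.22]
force: [-0.8, -1.8, -2.5]
opening: 0.0157
```

Run:
```python
from h import *
apply([0.311,0,0.274,0,-0.035,0]); chk()
for ph in (.54,.6,.66,.72,.78,.84,.9): print(ph,rel(*open_pose(ph,.45*ph)))
```

```text
t 9.25 pos [ 0.5097 -0.1188  0.2307] err mm [-0.2353  1.0309 -1.2639] rot err [ 0.0008  0.0001 -0.0013] F [-0.8415 -1.7651 -2.4582] T [-0.0338 -0.0373  0.0217] open 0.015732308137810635
q [-0.1767 -0.1312  1.7439 -0.2105  1.4753 -0.2467]
0.54 [ 0.078  0.     0.072  0.    -0.008  0.   ]
0.6 [ 0.152  0.     0.148  0.    -0.017  0.   ]
0.66 [ 0.222  0.     0.229  0.    -0.026  0.   ]
0.72 [ 0.288  0.     0.314  0.    -0.034  0.   ]
0.78 [ 0.35   0.     0.403  0.    -0.043  0.   ]
0.84 [ 0.407  0.     0.495  0.    -0.051  0.   ]
0.9 [ 0.46   0.     0.591  0.    -0.06   0.   ]
```

Emit:
move_arm([
  [0.078,0,0.072,0,-0.008,0,-1],
  [0.115,0,0.11,0,-0.013,0,-1],
  [0.152,0,0.148,0,-0.017,0,-1],
  [0.187,0,0.188,0,-0.022,0,-1],
  [0.222,0,0.229,0,-0.026,0,-1],
  [0.255,0,0.271,0,-0.03,0,-1],
  [0.288,0,0.314,0,-0.034,0,-1],
  [0.288,0,0.314,0,-0.034,0,-1],
])

```text
t: 10.05
tool_pos: [0.5078, -0.0978, 0.1937]
orientation: [1.954, 2.126, -0.32]
force: [0.3, -1.8, -2.5]
opening: 0.0156
```

Run:
```python
from h import *
apply([0.288,0,0.314,0,-0.034,0]); chk()
c=grab("side","side9"); save(c,"sd9c",(360,190,480,290),6)
c=grab("scene","scene9"); save(c,"sc9c",(170,80,350,230),4)
for ph in (.78,.84,.9,.96,1.0,1.04,1.08,1.12): print(ph,rel(*open_pose(ph,.45*ph)))
```

```text
t 10.05 pos [ 0.5078 -0.0978  0.1937] err mm [-0.3432  0.743  -1.3349] rot err [ 0.001   0.0002 -0.0012] F [ 0.3019 -1.7871 -2.5471] T [ 0.0106 -0.012   0.0213] open 0.015642720608150425
q [-0.0591 -0.1214  1.8222 -0.3248  1.4034 -0.0948]
0.78 [ 0.071  0.     0.082  0.    -0.009  0.   ]
0.84 [ 0.138  0.     0.168  0.    -0.017  0.   ]
0.9 [ 0.2    0.     0.257  0.    -0.026  0.   ]
0.96 [ 0.258  0.     0.351  0.    -0.035  0.   ]
1.0 [ 0.294  0.     0.415  0.    -0.04   0.   ]
1.04 [ 0.328  0.     0.481  0.    -0.046  0.   ]
1.08 [ 0.359  0.     0.548  0.    -0.052  0.   ]
1.12 [ 0.389  0.     0.616  0.    -0.057  0.   ]
```

View pics/sd9c.png

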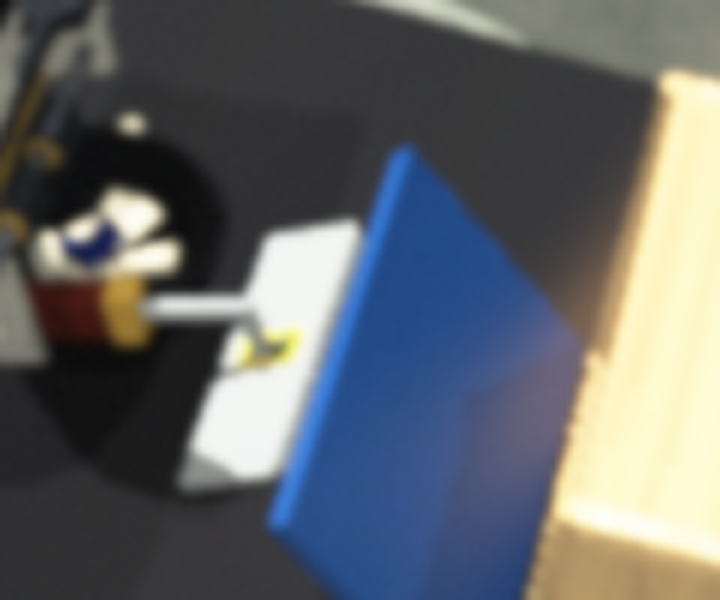

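View pics/sc9c.png

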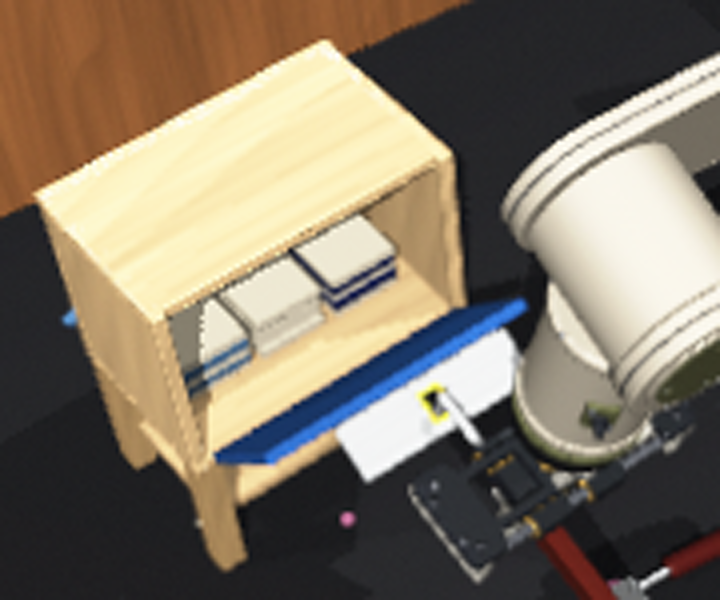

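Emit:
move_arm([
  [0.071,0,0.082,0,-0.009,0,-1],
  [0.105,0,0.125,0,-0.013,0,-1],
  [0.138,0,0.168,0,-0.017,0,-1],
  [0.17,0,0.212,0,-0.022,0,-1],
  [0.2,0,0.257,0,-0.026,0,-1],
  [0.23,0,0.304,0,-0.03,0,-1],
  [0.258,0,0.351,0,-0.035,0,-1],
  [0.258,0,0.351,0,-0.035,0,-1],
])

```text
t: 10.95
tool_pos: [0.5066, -0.085, 0.1523]
orientation: [1.891, 2.056, -0.418]
force: [-0.1, -2.9, -2.3]
opening: 0.0159
```

Run:
```python
from h import *
apply([0.258,0,0.351,0,-0.035,0]); chk()
for ph in (.98,1.0,1.02,1.04,1.06,1.08,1.10,1.12,1.15,1.18): print(ph,rel(*open_pose(ph,.45*ph)))
```

```text
t 10.95 pos [ 0.5066 -0.085   0.1523] err mm [-0.4531  0.2325 -1.3195] rot err [ 0.0014 -0.0002 -0.001 ] F [-0.075  -2.8871 -2.2747] T [-0.1125  0.0167  0.0235] open 0.01585965292251646
q [ 0.0443 -0.0711  1.8821 -0.4463  1.3382  0.0665]
0.98 [ 0.022  0.     0.03   0.    -0.002  0.   ]
1.0 [ 0.043  0.     0.06   0.    -0.005  0.   ]
1.02 [ 0.064  0.     0.09   0.    -0.008  0.   ]
1.04 [ 0.084  0.     0.121  0.    -0.011  0.   ]
1.06 [ 0.103  0.     0.153  0.    -0.014  0.   ]
1.08 [ 0.122  0.     0.184  0.    -0.017  0.   ]
1.1 [ 0.141  0.     0.217  0.    -0.02   0.   ]
1.12 [ 0.159  0.     0.249  0.    -0.022  0.   ]
1.15 [ 0.185  0.     0.299  0.    -0.027  0.   ]
1.18 [ 0.21   0.     0.349  0.    -0.031  0.   ]
```

Emit:
move_arm([
  [0.022,0,0.03,0,-0.002,0,-1],
  [0.043,0,0.06,0,-0.005,0,-1],
  [0.064,0,0.09,0,-0.008,0,-1],
  [0.084,0,0.121,0,-0.011,0,-1],
  [0.103,0,0.153,0,-0.014,0,-1],
  [0.103,0,0.153,0,-0.014,0,-1],
])

```text
t: 11.55
tool_pos: [0.5064, -0.0827, 0.1341]
orientation: [1.864, 2.027, -0.457]
force: [0.8, -6.0, -2.3]
opening: 0.0155
```

Run:
```python
from h import *
apply([0.103,0,0.153,0,-0.014,0]); chk()
for ph in (1.08,1.10,1.12,1.15,1.18): print(ph,rel(*open_pose(ph,.45*ph)))
c=grab("side","side10"); save(c,"sd10c",(340,190,480,310),5)
```

```text
t 11.55 pos [ 0.5064 -0.0827  0.1341] err mm [-0.4281 -0.3188 -1.2618] rot err [ 0.0012 -0.0014 -0.0008] F [ 0.7817 -6.0284 -2.302 ] T [-0.2772 -0.0581  0.0043] open 0.015527423386277602
q [ 0.0798 -0.0391  1.9009 -0.4968  1.313   0.1333]
1.08 [ 0.021  0.     0.031  0.    -0.003  0.   ]
1.1 [ 0.041  0.     0.062  0.    -0.006  0.   ]
1.12 [ 0.06   0.     0.094  0.    -0.008  0.   ]
1.15 [ 0.088  0.     0.142  0.    -0.013  0.   ]
1.18 [ 0.115  0.     0.191  0.    -0.017  0.   ]
```

View pics/sd10c.png

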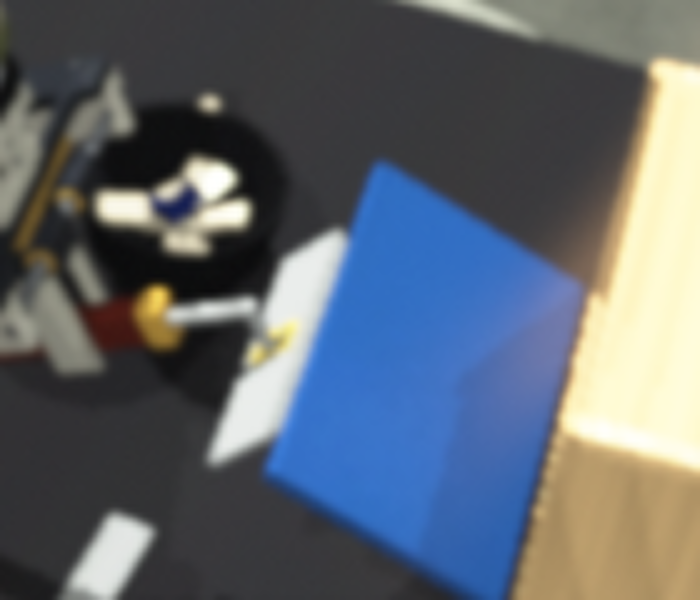

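Run:
```python
from h import *
for ph,k in ((1.07,.001),(1.08,.002),(1.09,.003),(1.10,.003),(1.11,.003),(1.12,.003)):
    p,r=open_pose(ph,.45*ph); print(ph,rel(p+XC*k,r))
# flap angle estimate from flap corners: side + known geometry
d=load("side10"); D=lambda u,v:(340+u/5,190+v/5)
h=hinge(); yc=np.array([.9965,.083,0])
for ph in (.9,1.0,1.05,1.1,1.15):
    o=-XC
    out=[]
    for sy in (-.115,.115):
        a,b=.0,.1435-.0085+.008
        P=h+o*(a*np.cos(ph)+b*np.sin(ph))+np.array([0,0,1])*(b*np.cos(ph)-a*np.sin(ph))+yc*sy
        q=proj(d,P); out.append(((q[0]-340)*5,(q[1]-190)*5))
    e=h+o*(.027*np.cos(ph)+.1435*np.sin(ph))+np.array([0,0,1])*(.1435*np.cos(ph)-.027*np.sin(ph))
    q=proj(d,e); print(ph,np.round(out),"eye",(q[0]-340)*5,(q[1]-190)*5)
```

```text
1.07 [ 0.002  0.     0.02   0.    -0.001  0.   ]
1.08 [ 0.003  0.     0.04   0.    -0.003  0.   ]
1.09 [ 0.004  0.     0.06   0.    -0.004  0.   ]
1.1 [ 0.014  0.     0.076  0.    -0.006  0.   ]
1.11 [ 0.024  0.     0.091  0.    -0.007  0.   ]
1.12 [ 0.033  0.     0.107  0.    -0.008  0.   ]
0.9 [[278. 457.]
 [384. 139.]] eye 296.9221965920306 308.113480000157
1.0 [[259. 468.]
 [366. 151.]] eye 282.49151921926995 322.64894792299924
1.05 [[250. 474.]
 [358. 157.]] eye 276.2702400379686 330.3518545910569
1.1 [[242. 480.]
 [351. 164.]] eye 270.7228497374922 338.31412749239263
1.15 [[234. 487.]
 [344. 171.]] eye 265.85520311202146 346.51251446035616
```

Emit:
move_arm([
  [0.002,0,0.02,0,-0.001,0,-1],
  [0.003,0,0.04,0,-0.003,0,-1],
  [0.004,0,0.06,0,-0.004,0,-1],
  [0.004,0,0.06,0,-0.004,0,-1],
])

```text
t: 12.0
tool_pos: [0.5073, -0.0848, 0.1296]
orientation: [1.857, 2.019, -0.465]
force: [1.4, -3.9, 1.4]
opening: 0.0154
```

Run:
```python
from h import *
apply([0.004,0,0.06,0,-0.004,0]); chk()
for ph,k in ((1.1,.003),(1.11,.003),(1.12,.003),(1.13,.003),(1.14,.003),(1.15,.003)):
    p,r=open_pose(ph,.45*ph); print(ph,rel(p+XC*k,r))
```

```text
t 12.0 pos [ 0.5073 -0.0848  0.1296] err mm [ 0.3498 -0.0859 -0.3032] rot err [-0.0006 -0.0007 -0.0002] F [ 1.3586 -3.9234  1.4068] T [-0.6543 -0.131   0.0601] open 0.015353547369982543
q [ 0.0833 -0.0304  1.9054 -0.5107  1.3029  0.1468]
1.1 [ 0.01   0.     0.016  0.    -0.002  0.   ]
1.11 [ 0.02   0.     0.031  0.    -0.003  0.   ]
1.12 [ 0.03   0.     0.047  0.    -0.004  0.   ]
1.13 [ 0.04   0.     0.063  0.    -0.006  0.   ]
1.14 [ 0.049  0.     0.079  0.    -0.007  0.   ]
1.15 [ 0.059  0.     0.095  0.    -0.009  0.   ]
```

Emit:
move_arm([
  [0.01,0,0.016,0,-0.002,0,-1],
  [0.02,0,0.031,0,-0.003,0,-1],
  [0.02,0,0.031,0,-0.003,0,-1],
])

```text
t: 12.3
tool_pos: [0.5078, -0.0853, 0.127]
orientation: [1.85, 2.01, -0.473]
force: [0.7, -6.4, 6.4]
opening: 0.0158
```

Run:
```python
from h import *
apply([0.02,0,0.031,0,-0.003,0]); chk()
c=grab("side","side11"); save(c,"sd11c",(340,190,480,310),5)
for ph,k in ((1.12,.003),(1.13,.003),(1.14,.003),(1.15,.003)):
    p,r=open_pose(ph,.45*ph); print(ph,rel(p+XC*k,r))
```

```text
t 12.3 pos [ 0.5078 -0.0853  0.127 ] err mm [ 0.8169 -0.882   0.8195] rot err [-0.0012 -0.0026  0.0006] F [ 0.7498 -6.39    6.3621] T [-1.8714 -0.128  -0.0119] open 0.01584489846217835
q [ 0.0897 -0.0234  1.9076 -0.5231  1.299   0.161 ]
1.12 [ 0.01   0.     0.016  0.    -0.001  0.   ]
1.13 [ 0.02   0.     0.032  0.    -0.003  0.   ]
1.14 [ 0.03   0.     0.048  0.    -0.004  0.   ]
1.15 [ 0.039  0.     0.064  0.    -0.006  0.   ]
```

View pics/sd11c.png

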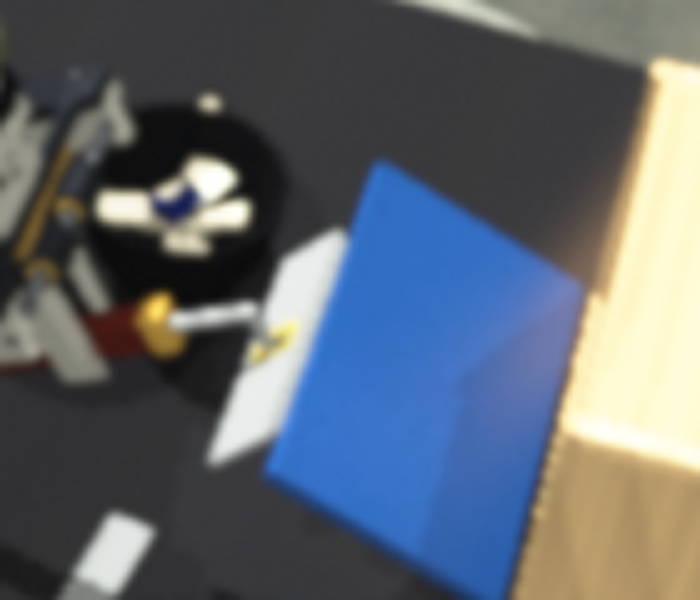

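Run:
```python
from h import *
c=grab("scene","scene11"); save(c,"sc11c",(190,100,340,240),5)
```

```text
(no output)
```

View pics/sc11c.png

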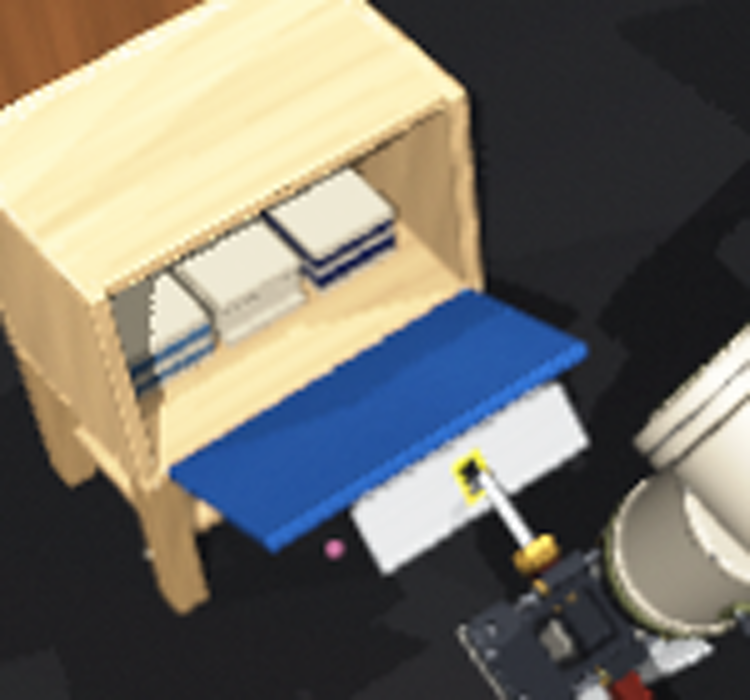

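Run:
```python
from h import *
s=load("scene11");d=load("side11")
S=lambda u,v:(190+u/5,100+v/5); D=lambda u,v:(340+u/5,190+v/5)
A=tri(s,S(272,540),d,D(380,162)); B=tri(s,S(585,347),d,D(270,472)); H=tri(s,S(172,470),d,D(585,287)); print(A,B,H,hinge())
v=A[0]-H[0]; print("angle from vertical",np.arctan2(v@-XC,v[2]))
e=tri(s,S(468,475),d,D(274,341)); print("eye",e)
h=hinge(); v=e[0]-h; print(np.arctan2(v@-XC,v[2])-np.arctan2(.027,.1435), np.linalg.norm([v@-XC,v[2]]))
```

```text
(array([ 0.6401, -0.1903,  0.1999]), np.float64(0.006624560542593854)) (array([ 0.4144, -0.2059,  0.1978]), np.float64(0.005926121826011404)) (array([ 0.6489, -0.3113,  0.145 ]), np.float64(0.009385672616828999)) [ 0.5263 -0.316   0.1395]
angle from vertical 1.1455737453794954
eye (array([ 0.5154, -0.1773,  0.1776]), np.float64(0.001734710002717835))
1.1174764958197432 0.14424236095874796
```

Emit:
move_arm([
  [-0.02,0,-0.02,0,0,0,-1],
  [-0.04,0,-0.04,0,0,0,-1],
  [-0.04,0,-0.04,0,0,0,-1],
])

```text
t: 12.7
tool_pos: [0.507, -0.0854, 0.1309]
orientation: [1.853, 2.014, -0.472]
force: [-0.7, 0.2, -2.1]
opening: 0.0154
```

Run:
```python
from h import *
apply([-0.04,0,-0.04,0,0,0]); chk()
```

```text
t 12.7 pos [ 0.507  -0.0854  0.1309] err mm [-0.1179  0.5905 -0.7012] rot err [ 0.0002  0.0012 -0.0001] F [-0.6752  0.1949 -2.1065] T [ 0.3848  0.0223 -0.0162] open 0.015383072881392387
q [ 0.0871 -0.0302  1.9052 -0.5179  1.3066  0.1521]
```

Free of force. Next I withdraw along the pin axis.

Emit:
move_arm([
  [0,0,-0.05,0,0,0,-1],
  [0,0,-0.1,0,0,0,-1],
  [0,0,-0.15,0,0,0,-1],
  [0,0,-0.15,0,0,0,-1],
])

```text
t: 13.1
tool_pos: [0.5072, -0.0783, 0.1454]
orientation: [1.851, 2.013, -0.471]
force: [1.0, 0.6, -2.6]
opening: 0.0155
```

Run:
```python
from h import *
apply([0,0,-0.15,0,0,0]); chk()
```

```text
t 13.1 pos [ 0.5072 -0.0783  0.1454] err mm [0.6957 0.5827 0.605 ] rot err [-0.0016  0.0001  0.0002] F [ 1.0291  0.5796 -2.6466] T [ 0.4003 -0.0328 -0.0167] open 0.01547124486530703
q [ 0.1021 -0.0442  1.891  -0.5147  1.3366  0.1513]
```

Emit:
move_arm([
  [0,0,-0.06,0,0,0,-1],
  [0,0,-0.14,0,0,0,-1],
  [0,0,-0.24,0,0,0,-1],
  [0,0,-0.35,0,0,0,-1],
  [0,0,-0.35,0,0,0,-1],
])

```text
t: 13.6
tool_pos: [0.5064, -0.0612, 0.1774]
orientation: [1.851, 2.012, -0.468]
force: [0.9, -0.4, -1.5]
opening: 0.0157
```

Run:
```python
from h import *
apply([0,0,-0.35,0,0,0]); chk()
c=grab("side","side12"); save(c,"sd12c",(320,150,480,310),4)
c=grab("scene","scene12"); save(c,"sc12c",(170,80,370,230),4)
```

```text
t 13.6 pos [ 0.5064 -0.0612  0.1774] err mm [1.349  0.9104 1.9087] rot err [-0.0034  0.0001  0.0009] F [ 0.898  -0.4315 -1.5421] T [ 0.398   0.02   -0.0103] open 0.01568105387650092
q [ 0.1361 -0.0706  1.855  -0.5064  1.4054  0.1503]
```

View pics/sd12c.png

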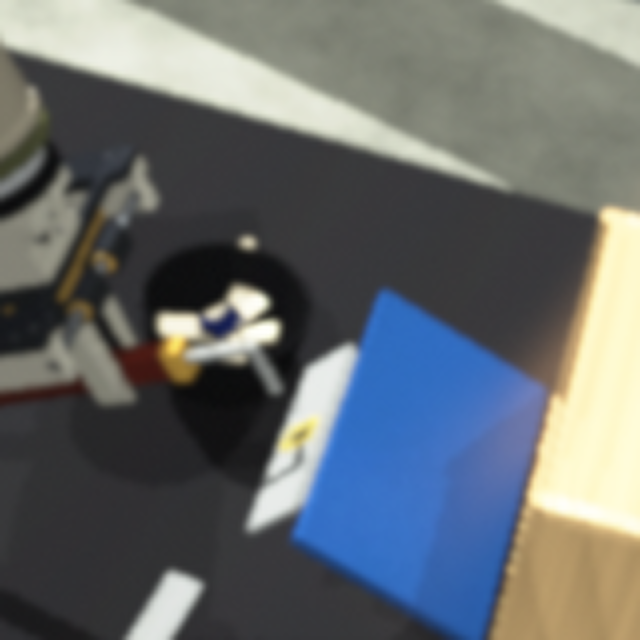

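View pics/sc12c.png

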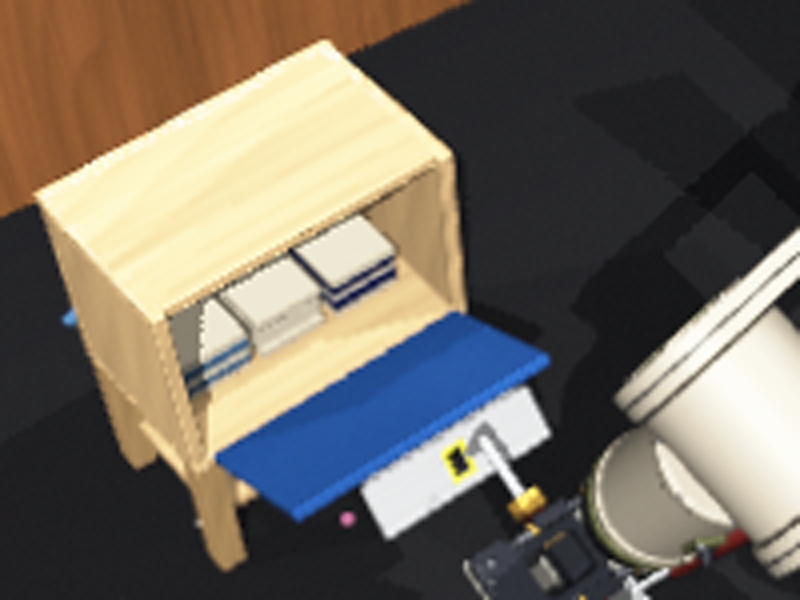

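Run:
```python
from h import *
p0,r0=getcmd()
print(rel([.500,0.02,.22],pose(-1.6,.0)), rel([.500,-.03,.21],pose(-1.52,.3)))
```

```text
[ 0.509  0.018 -0.785  0.009  0.159  0.035] [ 0.12  -0.024 -0.458  0.004  0.064  0.01 ]
```

Emit:
move_arm([
  [0.12,-0.02,-0.3,0,0,0,-1],
  [0.2,-0.01,-0.458,0.002,0.04,0.01,-1],
  [0.35,0,-0.6,0.004,0.08,0.018,-1],
  [0.509,0.018,-0.785,0.007,0.12,0.027,-1],
  [0.509,0.018,-0.785,0.009,0.159,0.035,-1],
  [0.509,0.018,-0.785,0.009,0.159,0.035,-1],
])

```text
t: 14.3
tool_pos: [0.5006, 0.0177, 0.2201]
orientation: [-2.258, -2.183, -0.004]
force: [0.1, 0.1, -2.4]
opening: 0.0156
```

Run:
```python
from h import *
apply([0.509,0.018,-0.785,0.009,0.159,0.035]); chk()
print(rel([.48,.10,.17],pose(-1.68)),rel([.4675,.161,.12],pose(-1.717)))
```

```text
t 14.3 pos [0.5006 0.0177 0.2201] err mm [ 0.5285 -2.3143  0.0858] rot err [-0.001   0.002   0.0046] F [ 0.1274  0.0996 -2.408 ] T [-0.0739  0.0019 -0.0102] open 0.015553596543444442
q [-0.069  -0.142   1.7568  0.0025  1.5261 -0.0354]
[ 0.794 -0.224  0.501 -0.    -0.     0.025] [ 1.399 -0.366  1.001 -0.    -0.     0.037]
```

Emit:
move_arm([
  [0.3,-0.08,0.15,0,0,0.01,-1],
  [0.6,-0.16,0.35,0,0,0.02,-1],
  [0.794,-0.224,0.5,0,0,0.025,-1],
  [0.794,-0.224,0.5,0,0,0.025,-1],
])

```text
t: 14.7
tool_pos: [0.4769, 0.1017, 0.166]
orientation: [-2.333, -2.1, 0.01]
force: [-1.7, 0.2, -1.8]
opening: 0.0156
```

Run:
```python
from h import *
apply([0.794,-0.224,0.5,0,0,0.025]); chk()
print(rel([.4675,.161,.11],pose(-1.717)))
```

```text
t 14.7 pos [0.4769 0.1017 0.166 ] err mm [-3.0434  1.6931 -4.0959] rot err [ 0.0057 -0.0034 -0.0028] F [-1.7135  0.1556 -1.7701] T [-0.054   0.0493 -0.0034] open 0.01560316300404241
q [ 0.1062 -0.1398  1.8542 -0.0016  1.4337  0.2113]
[ 0.592 -0.189  0.601 -0.    -0.     0.012]
```

Emit:
move_arm([
  [0.3,-0.1,0.2,0,0,0.006,-1],
  [0.592,-0.189,0.4,0,0,0.012,-1],
  [0.592,-0.189,0.6,0,0,0.012,-1],
  [0.592,-0.189,0.6,0,0,0.012,-1],
])

```text
t: 15.1
tool_pos: [0.4651, 0.1606, 0.1066]
orientation: [-2.373, -2.057, 0.01]
force: [-0.3, -0.4, -3.2]
opening: 0.0157
```

Run:
```python
from h import *
apply([0.592,-0.189,0.6,0,0,0.012]); chk()
c=grab("wrist","wrist13"); save(c,"wrist13")
c=grab("side","side13"); save(c,"sd13",(180,180,330,310),5)
c=grab("scene","scene13"); save(c,"sc13",(310,210,450,350),5)
chk()
```

```text
t 15.1 pos [0.4651 0.1606 0.1066] err mm [-2.4188 -0.3843 -3.5046] rot err [ 0.0047 -0.0043 -0.0027] F [-0.3063 -0.4342 -3.2247] T [-0.0747  0.0079 -0.012 ] open 0.015735950109199988
q [ 0.2296 -0.0735  1.905  -0.0018  1.3162  0.3727]
t 15.25 pos [0.4682 0.1604 0.1107] err mm [ 0.7336 -0.5158  0.5954] rot err [-0.0012 -0.0009 -0.0001] F [-0.1845 -0.2401 -1.8998] T [-0.0158  0.0464 -0.0361] open 0.015568222141729367
q [ 0.227  -0.0769  1.9003 -0.0007  1.3176  0.3725]
```

View pics/wrist13.png

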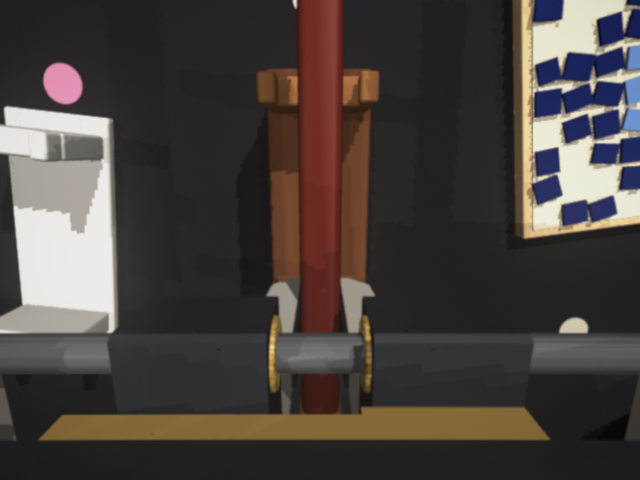

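View pics/sd13.png

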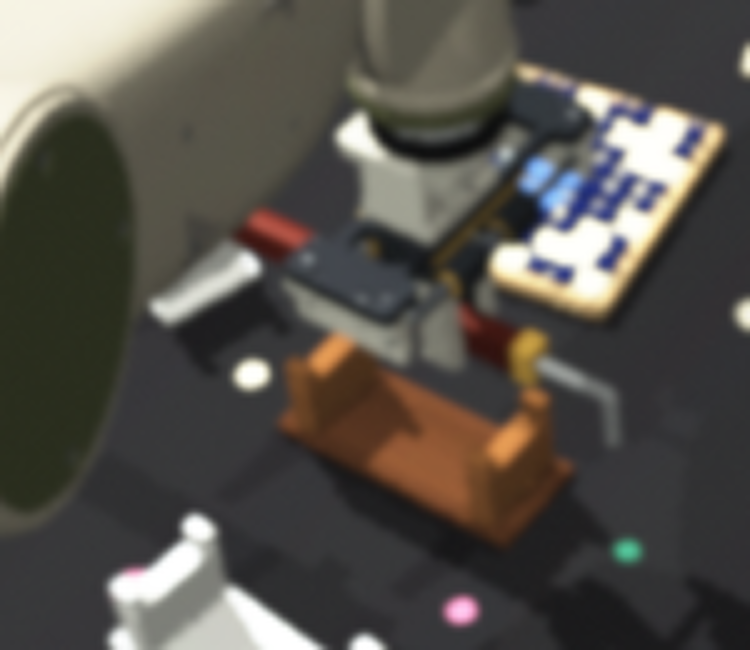

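View pics/sc13.png

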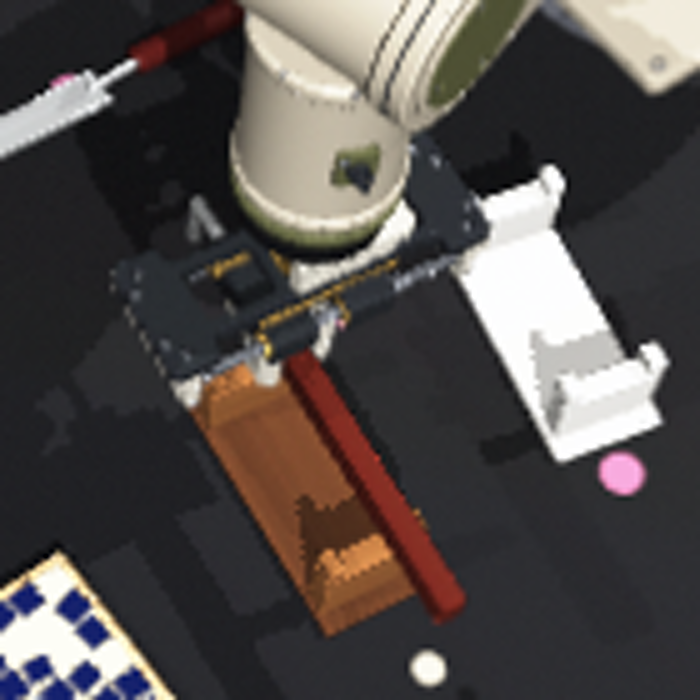

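Run:
```python
from h import *
d=load("side13"); s=load("scene13"); st=read_state(); r=R.from_rotvec(st["orientation"]); T=st["tool_pos"]
for n,o in (("elbow",[-.103,0,-.019]),("tip",[-.103,0,.021]),("reartop",[.172,0,-.031])):
    P=T+r.apply(o); print(n,P,(proj(d,P)-[180,180])*5,(proj(s,P)-[310,210])*5)
```

```text
elbow [0.4533 0.0585 0.1298] [611.1597 394.2032] [190.7482 195.2631]
tip [0.4534 0.0585 0.0898] [613.3188 442.5591] [187.287  230.9148]
reartop [0.4931 0.3307 0.1416] [218.2429 187.9081] [449.6626 591.6113]
```

Elbow and tip match the prediction in the side view (612,393 and 613,442), so the pole is level and in line over the rest. Next I lower it.

Emit:
move_arm([
  [0,0,0.2,0,0,0,-1],
  [0,0,0.4,0,0,0,-1],
  [0,0,0.55,0,0,0,-1],
  [0,0,0.62,0,0,0,-1],
  [0,0,0.65,0,0,0,-1],
  [0,0,0.65,0,0,0,-1],
])

```text
t: 15.85
tool_pos: [0.4683, 0.1609, 0.0456]
orientation: [2.377, 2.054, 0.002]
force: [0.2, -0.1, -1.8]
opening: 0.0153
```

Run:
```python
from h import *
apply([0,0,0.65,0,0,0]); chk()
```

```text
t 15.85 pos [0.4683 0.1609 0.0456] err mm [ 0.853  -0.1452  0.4957] rot err [-0.0011  0.0002  0.0004] F [ 0.2001 -0.0676 -1.8459] T [0.0141 0.0009 0.0093] open 0.015259128767863624
q [0.227  0.0053 1.9488 0.0003 1.1864 0.3726]
```

Emit:
move_arm([
  [0,0,0.012,0,0,0,-1],
  [0,0,0.024,0,0,0,-1],
  [0,0,0.024,0,0,0,-1],
])

```text
t: 16.15
tool_pos: [0.4688, 0.161, 0.0436]
orientation: [2.376, 2.054, 0.003]
force: [-0.2, -3.7, 4.2]
opening: 0.0152
```

Run:
```python
from h import *
apply([0,0,0.024,0,0,0]); chk()
```

```text
t 16.15 pos [0.4688 0.161  0.0436] err mm [1.2812 0.0426 0.9085] rot err [-0.0023  0.0005  0.0002] F [-0.2299 -3.6988  4.2318] T [ 0.0556  0.0435 -0.0281] open 0.015199945518542196
q [0.2272 0.0082 1.9499 0.0003 1.1812 0.3726]
```

Contact with the supports is felt at TCP z = 0.0436, about the same height as at the grasp. I'll release to a partial opening.

Emit:
move_arm([
  [0,0,0,0,0,0,0],
  [0,0,0,0,0,0,0.2],
  [0,0,0,0,0,0,0.2],
  [0,0,0,0,0,0,0.2],
  [0,0,0,0,0,0,0.2],
])

```text
t: 16.65
tool_pos: [0.4674, 0.1611, 0.0422]
orientation: [-2.376, -2.054, 0.0]
force: [-0.1, 0.3, 0.4]
opening: 0.051
```

Run:
```python
from h import *
chk()
```

```text
t 16.65 pos [0.4674 0.1611 0.0422] err mm [-0.0524  0.0849 -0.5094] rot err [ 0.0003 -0.0001 -0.0001] F [-0.1472  0.3075  0.4048] T [-0.0062 -0.0136  0.018 ] open 0.0509599623409588
q [0.2277 0.0096 1.9515 0.0007 1.1809 0.3727]
```

Emit:
move_arm([
  [0,0,-0.1,0,0,0,0.2],
  [0,0,-0.3,0,0,0,0.2],
  [0,0,-0.7,0,0,0,0.2],
  [0,0,-1,0,0,0,0.2],
  [0,0,-1,0,0,0,0.2],
])

```text
t: 17.15
tool_pos: [0.4711, 0.1619, 0.1486]
orientation: [2.374, 2.052, 0.013]
force: [0.8, 0.5, 1.1]
opening: 0.0557
```

Emit:
move_arm([
  [0,0,-0.3,0,0,0,0.2],
  [0,0.5,-0.7,0,0,0,0.2],
  [0,1,-0.7,0,0,0,0.2],
  [0,1,-0.7,0,0,0,0.2],
  [0,1,-0.7,0,0,0,0.2],
  [0,1,-0.7,0,0,0,0.2],
])

```text
t: 17.75
tool_pos: [0.5657, 0.1465, 0.2114]
orientation: [-2.376, -2.053, 0.002]
force: [-1.1, 0.0, 0.0]
opening: 0.0563
```

Run:
```python
from h import *
print(read_state()["force"])
c=grab("wrist","wrist14"); 
c=grab("side","side14"); save(c,"side14")
c=grab("scene","scene14"); save(c,"sc14",(310,210,450,350),5); save(c,"scene14")
```

```text
[-1.1109  0.0446  0.0284]
```

View pics/side14.png

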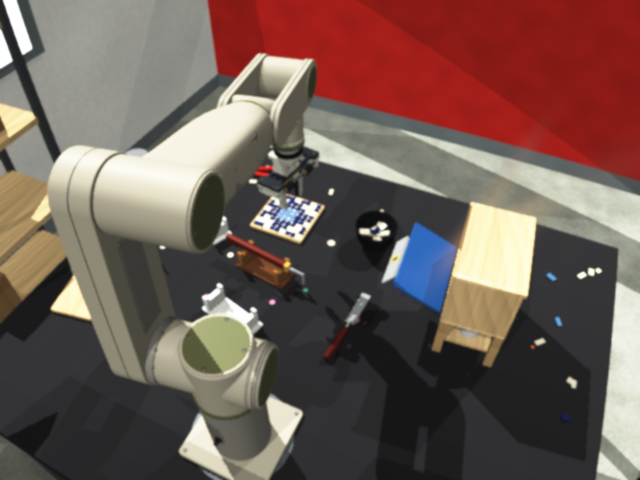

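View pics/sc14.png

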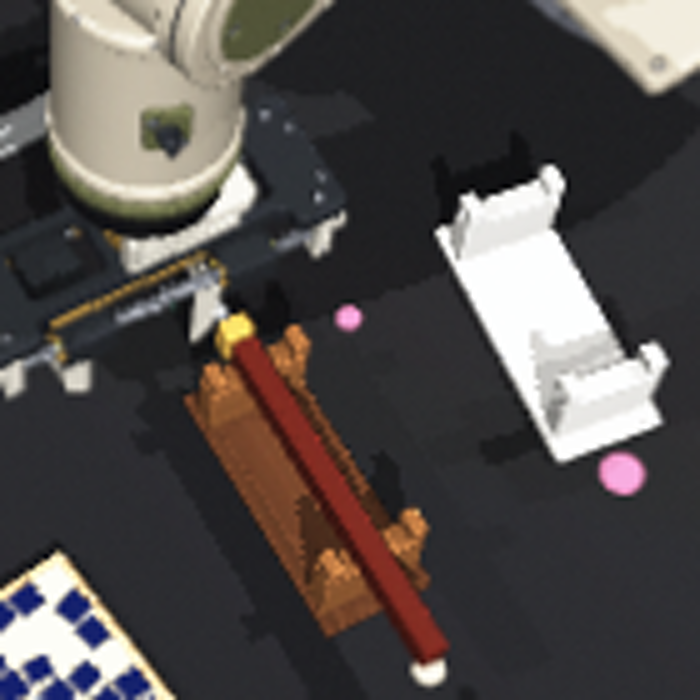

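View pics/scene14.png

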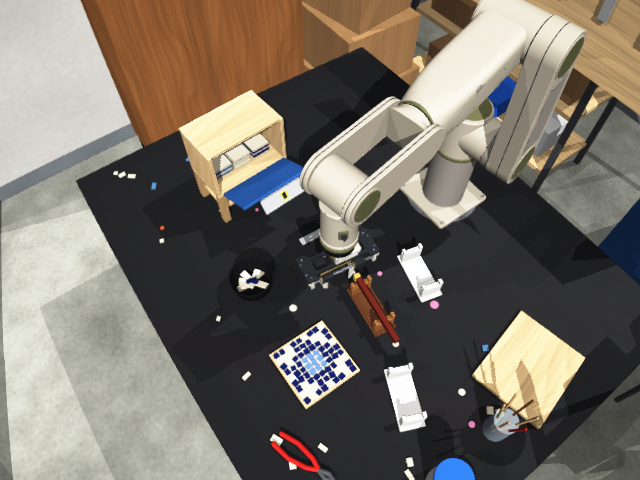

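The pole lies in the brown rest with its rear end at (398,340), as at the start. The flap is open, and the bowl (250,275), mosaic (313,363) and knife are unmoved. I'll let the arm settle and then hand in.

Emit:
move_arm([
  [0,0,0,0,0,0,0.2],
  [0,0,0,0,0,0,0.2],
  [0,0,0,0,0,0,0.2],
])

```text
t: 18.2
tool_pos: [0.5663, 0.1466, 0.2125]
orientation: [-2.376, -2.054, -0.001]
force: [-0.6, 0.1, -0.2]
opening: 0.0558
```

Run:
```python
from h import *
print(read_state()["t"]); print(close_job())
```

```text
18.2
the job is handed in; nothing more can be done
None
```

I opened the flap onto its stop with the pole, unhooked, laid the pole back in the brown rest and handed the job in at 18.2 s; the hand-in reports no verdict.

- **Finding the eye:** The first touch landed on the plate beside the eye. I slid sideways under light pressure until the pin reached the eye, then lowered it about 20 mm through.
- **Opening:** I swung the flap down with the pole tilting along, and the wrist reading never showed more than about 11 N of load, at the stop. In the pictures the flap corners no longer moved while that force rose. The camera estimates of its angle were 1.12 and 1.15 rad.
- **Last checks:**
  - The pole lies level in the rest, where it was at the start to within about 1–2 pixels.
  - The flap is still open, and the bowl, mosaic and knife look unmoved.
  - The hand is clear and the wrist force is about zero.
- **What disagreed:** The scene and side cameras differed by up to about 10 mm at the cupboard. My first estimate of the eye's place was therefore about 7 mm off, and touch settled it.

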